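Hold the balanced photo lamp upright beside the model house

TASK

Pick the small photo lamp up by its grip block, just clear of the table, and get its loosely pivoted, top-heavy arm to stand upright and steady on its own (touch the lamp only below the pivot, never the arm). Then carry it, without letting the arm fall over again, to the model house and hold the foot about 10 cm above the centre of the round terrace, with the arm steadily upright for a good 6 seconds. The program finishes while still holding the lamp there with the arm upright and calm, so that it stays standing through one more second with the robot still; leave the house and the other things on the bench alone.

Things in the scene. Friction and masses are not known exactly. Their poses are not given: they have to be found in the camera images.
- lamp: Photo lamp, loose, 0.90 kg in all; this body is the foot and all fixed to it (0.60 kg): black foot plate 270 (x from -105 to +165) x 120 (y) x 10 mm, dark steel heel weight 45 x 90 x 26 mm on it at x = -80, grip post, fork. Origin: underside of the foot, below the grip block; x from grip to fork, y left, z up. Starts on the table with x pointing roughly away from the robot.
- grip (a point): Centre of the grip block: black rubber, 50 (x) x 30 (y) x 48 mm (z), on a post; centre 120 mm above the underside of the foot, top at 144 mm. Pinch it across its 30 mm width, along the lamp's y. The whole lamp's centre of mass lies about 16 mm from it in plan, towards the fork.
- pivot (a point): Pivot of the arm in the fork (two aluminium uprights 6 x 30 mm, up to 175 mm high, at lamp x = +90 and +150): 120 mm ahead (lamp x) of and 160 mm above the lamp's origin. Its axis is the lamp's x: the arm swings sideways. A weak spring in it pulls the arm towards the foot's z axis with 0.024 N m/rad; damping 0.002 N m s/rad, friction 0.0003 N m; stops at +-0.50 rad from the foot's z.
- lamp_arm: Lamp arm, nominally 0.30 kg (hidden: 0.85 to 1.2 times this), moment of inertia about the pivot 0.0057 kg m2, centre of mass 12 mm above the pivot (nominal): it falls over unless controlled. Tilting the foot pushes the arm the same way by the spring. Origin on the pivot, z along the arm to the head. At the start it lies on the stop at +0.50 rad about lamp x, head towards lamp -y.
- lamp_head (a point): Centre of the black lamp head (drum 70 mm across, 45 mm deep, 0.11 kg) at the top of the arm, a 12 mm aluminium rod; 180 mm from the pivot. Head and pivot positions give the arm's lean.
- counterweight (a point): Centre of the arm's steel counterweight (36 mm across, 30 mm long, 0.155 kg), on the arm 110 mm below the pivot, between the fork uprights.
- house: Model house on a baseboard, fixed. Baseboard 290 (x) x 520 (y) x 12 mm, black edge and green top, reaching from y = -380 to +140 and x = -130 to +160 of the origin. House walls from y = -80 to +120 and x = -85 to +140, up to 230 mm high. Origin: underside of the baseboard below the house, y pointing away from the terrace.
- terrace (a point): Centre of the top of the round grey terrace (90 mm across) on the baseboard at the end away from the house, 15 mm above the table, 280 mm from the house's origin along its -y.
- glue_bottle: White glue bottle, 52 mm across, 135 mm high, loose bystander; origin centre of underside.
- spray_can: Red spray can, 60 mm across, 150 mm high, loose bystander; origin centre of underside.
- pen_cup: Blue cup, 72 mm across, 90 mm high, loose bystander; origin centre of underside.
- scissors: Scissors with orange handles lying flat, 170 mm long, 11 mm thick, loose bystander; origin near the middle.

How it is judged:
By the outcome, as a careful person would: the job done as asked, in the order asked, and still so for the second after the job is handed in, while the arm keeps its last pose, push and grip.
It also fails if it takes over 67 s, if anything falls off the work surface, if the arm or the gripper's body presses on something with over 40 N, if the wrist force passes 120 N, or if a joint passes its speed limit or range.

ROBOT

A 6-joint arm with a two-finger parallel gripper is mounted at the origin on the work surface. World frame = base frame: x ahead of the robot, y to its left, z up, the work surface at z = 0. Lengths are in m, angles in rad, forces in N, time in s.
With the tool pointing down it reaches from about 0.25 to 0.725 m from the base axis. Payload 4 kg.
Tool frame: the origin (TCP) lies where the fingers leave the gripper's body, on its centre line; the fingertips stand 73 mm ahead of it and the grasp point (between the pads) lies 54 mm ahead of it (bot.tips_ahead is the z of the fingertips in the tool frame, in m); z points along the fingers, y is the direction in which the jaws open and shut (so a half turn about z gives the same grasp; the last joint's range is limited). The gripper opens to 85 mm and grips with 20 to 120 N. Pads are 22 mm wide; open, the fingers measure 114 mm over their backs; the gripper's body (76 mm by 85 mm) begins 54 mm behind the grasp point. The pads swing forward as they close: fully open they stand 13 mm farther back than shut.
Start: joints at [1.27, 0.241, 0.005, 1.335, 0, 1.571], TCP at [0.148, 0.478, 0.304] pointing down, gripper open.
Joint ranges: [-2.72, 2.72], [-1.05, 1.87], [-1.09, 1.28], [-1.99, 2.15], [-1.42, 1.44], [-3.14, 3.14]. Speed limits (rad/s): [2.79, 2.79, 3.14, 3.14, 3.14, 3.14].

INTERFACE

Orientations are given as a unit quaternion [x, y, z, w].
In Python, from workcell import readout, camera, get_calibration, order, bot gives the robot as it stands.
- The arm moves only by the tool send_rows, never from a script. Its argument "moves" is a list of rows, each a list of 3 entries, a list of its own where there are three numbers: the shift along the tool's x, y, z in mm, then the turn, a rotation vector about the tool's x, y, z in rad, then the finger opening in mm, from 0 to 85.4. In form: [[[dx, dy, dz], [ax, ay, az], grip], ...]. A call has 1 to 12 rows; each row is the pose to reach, as a shift and turn from the pose measured when the call began, along the tool's axes at that moment; what a row does not reach only later rows make up. A row lasts 1/12 s, in which the tool goes at most 41.7 mm and 7.16 degrees, less where a joint would pass 70% of its speed; a pose out of reach is approached as far as the arm can. A call with a gripper value outside its range is refused whole. The fingers move at their own pace and stop on an object; the grip force is fixed at half the most. Time passes only in rows, so rows that repeat a pose let the fingers close. It gives the time, the measured TCP pose, the force and the opening at its end, in the units of the state.
- readout.get_obs(): the state, without advancing time (a new reading comes with each control period).
- camera(name): name is "side" or "top" or "wrist"; returns the picture (384x512x3 uint8, red, green, blue); there is no depth.
- get_calibration(name): a dict with "fx", "fy", "cx", "cy" (pixels), "R" (3x3) and "t" (3): a world point X has camera coordinates R X + t. Camera axes: x right, y down, z forward; pixel columns grow to the right and rows downward; lengths in m; the calibration is good to about 2 mm. A picture is of the moment at which its call begins: read the wrist's pose just before it. get_calibration takes no time and is no camera call; for the wrist camera it gives the pose at the moment of the call.
- order.job_done(): hands the job in, once; it reports no verdict.
The state is a dict: "clock": time; "joint_pos": joint angles; "joint_vel": joint speeds; "tau": joint torques, N m; "eef_pos": TCP position; "tool_rot": TCP orientation; "ft_force": force on the tool from outside, world axes, zero at the start; "ft_torque": the same for the moment, N m; "grip_width": finger opening in m.
Only numpy, scipy, OpenCV 4.12 (cv2) and the standard library are available. Lean on these libraries where they do the work, as an engineer would, in place of code of your own. Each camera call takes 0.05 s, during which the arm holds its last target. There are 200 camera calls.

## Working session

There is one attempt and no reset: what is moved stays moved. The work goes in short steps, Python scripts to look and compute and a tool call to move; the robot and the scene stay as the last step left them, time stands still between calls to the robot, and variables do not carry over. Pictures are saved under pics/ and viewed, about 8 in all and at most 12, crops included, and the job is handed in when it is done.

Besides the shell and the picture viewer there is one more tool, called after "Call:" by a JSON object that holds its "op" and its "data", one argument or row to a line. send_rows: Moves the arm, as the interface text tells. Its arguments: {"type":"object","properties":{"moves":{"type":"array","items":{"type":"array"}}},"required":["moves"]}

```bash
mkdir -p pics; python3 - <<'E'
from workcell import readout, camera, get_calibration
import cv2, numpy as np
np.set_printoptions(precision=4,suppress=True)
for n in ("top","side"):
    cv2.imwrite(f"pics/{n}0.png",camera(n)[:,:,::-1]); c=get_calibration(n)
    print(n,c["fx"],c["fy"],c["cx"],c["cy"],np.array(c["R"]).tolist(),c["t"], "cam", -np.array(c["R"]).T@np.array(c["t"]))
print(readout.get_obs())
E
```

```text
top 350.06454599963246 350.06454599963246 257.70929882566094 193.5551618176142 [[0.0054159787708526405, -0.999930189956564, -0.010501542143085721], [-0.9938082041412075, -0.00421676120295648, -0.11102915070640335], [0.11097711726108969, 0.01103785026110494, -0.9937616642364666]] [-0.0342  0.5543  1.168 ] cam [ 0.4214 -0.0447  1.2219]
side 485.3990098952161 485.3990098952161 257.5406142971359 199.9342772876769 [[0.9765093102775501, -0.21538787738936377, 0.006134265642080807], [-0.13754284234003258, -0.6449901623402865, -0.7517111526412761], [0.16586601056964057, 0.7332092148615941, -0.6594639594244377]] [-0.53    0.2284  1.7589] cam [ 0.2572 -1.2565  1.3348]
{'clock': 0.1, 'joint_pos': array([1.27  , 0.2414, 0.0039, 1.3352, 0.    , 1.5708]), 'joint_vel': array([ 0.0011, -0.0016,  0.0057,  0.0003,  0.0015,  0.0012]), 'tau': array([ -0.0008, -37.3137,  25.301 ,   0.0109,  -0.0001,   0.    ]), 'eef_pos': array([0.148 , 0.4772, 0.3031]), 'tool_rot': array([ 0.1498,  0.9887, -0.0009, -0.0001]), 'ft_force': array([ 0.0737, -0.395 ,  0.0434]), 'ft_torque': array([-0.0095,  0.0074, -0.0004]), 'grip_width': 0.08554402204863532}
```

View pics/top0.png

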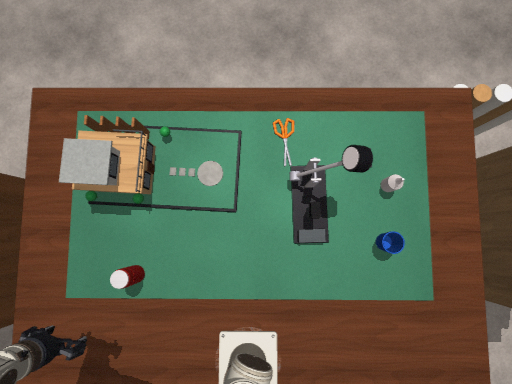

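View pics/side0.png

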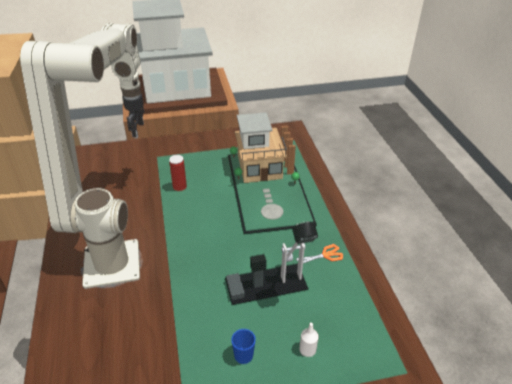

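```bash
cat > h.py <<'E'
import numpy as np, cv2
from workcell import readout, camera, get_calibration
np.set_printoptions(precision=4,suppress=True)
def proj(n,X,c=None):
    c=c or get_calibration(n); P=np.atleast_2d(X)@np.array(c["R"]).T+np.array(c["t"])
    return np.c_[c["fx"]*P[:,0]/P[:,2]+c["cx"], c["fy"]*P[:,1]/P[:,2]+c["cy"]]
def back(n,uv,z,c=None):
    c=c or get_calibration(n); R=np.array(c["R"]); o=-R.T@np.array(c["t"])
    d=R.T@np.array([(uv[0]-c["cx"])/c["fx"],(uv[1]-c["cy"])/c["fy"],1]); return o+d*(z-o[2])/d[2]
E
python3 - <<'E'
from h import *
from scipy.optimize import least_squares
im=cv2.imread("pics/top0.png")
for uv,z in (((293,243),.0),((328,243),.0),((293,167),0.01),((210,173),.015),((357,158),.32)): print(uv,back("top",uv,z))
a=cv2.resize(im[140:250,270:390],None,fx=5,fy=5,interpolation=cv2.INTER_CUBIC)
s=cv2.imread("pics/side0.png"); b=cv2.resize(s[215:305,215:345],None,fx=6,fy=6,interpolation=cv2.INTER_CUBIC)
cv2.imwrite("pics/a.png",np.clip(a.astype(float)*1.8,0,255).astype(np.uint8)); cv2.imwrite("pics/b.png",np.clip(b*1.8,0,255).astype(np.uint8))
E
```

```text
(293, 243) [ 0.3866 -0.154   0.    ]
(328, 243) [ 0.3873 -0.2746  0.    ]
(293, 167) [ 0.6511 -0.1546  0.01  ]
(210, 173) [0.6279 0.1359 0.015 ]
(357, 158) [ 0.6168 -0.2938  0.32  ]
```

View pics/a.png

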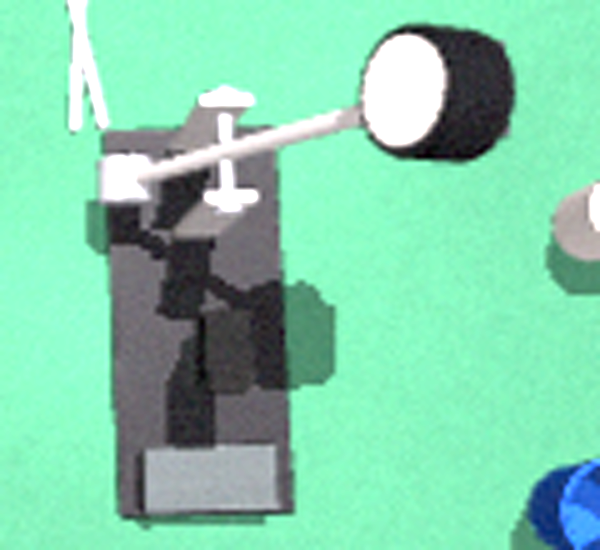

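View pics/b.png

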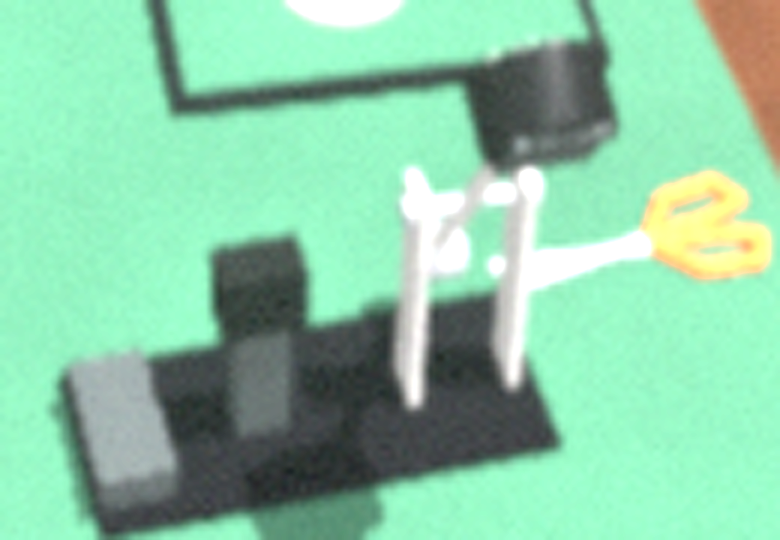

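```bash
cat >> h.py <<'E'
from scipy.spatial.transform import Rotation as Rot
def toolmove(p,R,obs=None):
    o=obs or readout.get_obs(); R0=Rot.from_quat(o["tool_rot"])
    return R0.inv().apply(np.array(p)-o["eef_pos"])*1000, (R0.inv()*R).as_rotvec()
def down(yaw,phi=0):  # lamp yaw, lamp roll phi about lamp x; tool x = -lamp x, z down
    return Rot.from_euler("z",yaw)*Rot.from_euler("x",phi)*Rot.from_matrix(np.array([[-1,0,0],[0,1,0],[0,0,-1.]]).T)
E
python3 - <<'E'
from h import *
from scipy.optimize import least_squares
t=lambda u,v:(270+(u+.5)/5-.5,140+(v+.5)/5-.5); s=lambda u,v:(215+(u+.5)/6-.5,215+(v+.5)/6-.5)
obs=[("top",t(120,515),(-.105,.06,0.003)),("top",t(292,512),(-.105,-.06,.005)),("top",t(103,132),(.165,.06,.01)),("top",t(275,128),(.165,-.06,.01)),
 ("side",s(112,532),(-.105,-.06,0.003)),("side",s(560,443),(.165,-.06,.003)),("side",s(65,375),(-.105,.06,.01)),
 ("side",s(213,250),(-.025,.015,.144)),("side",s(297,237),(.025,.015,.144)),("side",s(307,273),(.025,-.015,.144))]
def W(p,X): return Rot.from_euler("z",p[2]).apply(X)+[p[0],p[1],0]
f=lambda p: np.concatenate([(proj(n,W(p,np.array(X)))[0]-uv) for n,uv,X in obs])
r=least_squares(f,[.49,-.21,0]); print(r.x); print(r.fun.reshape(-1,2))
g=np.array([[-.025,.015,.144],[.025,.015,.144],[.025,-.015,.144],[-.025,-.015,.144]])
print("grip top in crop",(proj("top",W(r.x,g))-[270,140])*5)
im=cv2.imread("pics/top0.png").astype(int)[150:195,190:232]; m=(np.ptp(im,axis=2)<30)&(im.min(2)>110)
v,u=np.nonzero(m); print("terrace px",u.mean()+190,v.mean()+150,m.sum(),"diam px",np.ptp(u)+1); print(back("top",(u.mean()+190,v.mean()+150),.015))
for n in [1.0]:
    p=np.array([*W(r.x,[.005,0,0])[:2],.30]); print(p,toolmove(p,down(r.x[2])))
si=cv2.imread("pics/side0.png").astype(int)[195:230,255:292]; m=(np.ptp(si,axis=2)<30)&(si.min(2)>110)
v,u=np.nonzero(m); print("side terrace",back("side",(u.mean()+255,v.mean()+195),.015))
E
```

```text
[ 0.4957 -0.2122  0.0383]
[[ 0.1254 -0.1185]
 [ 0.6837 -0.6507]
 [ 0.2996 -1.0132]
 [ 0.0897 -1.3895]
 [-1.7029  1.6281]
 [ 0.2866  0.4665]
 [-1.242  -0.67  ]
 [-0.876  -0.6028]
 [-0.2068 -1.2222]
 [ 0.5354 -0.6195]]
grip top in crop [[207.1984 384.9779]
 [203.1505 303.9227]
 [251.7799 302.284 ]
 [256.0803 383.3461]]
terrace px 208.49544626593809 172.83970856102005 549 diam px 33
[0.6284 0.1412 0.015 ]
[ 0.5007 -0.212   0.3   ] (array([-540.9677, -553.7101,    4.1288]), array([-0.0018, -0.0003, -0.3391]))
side terrace [0.6307 0.1452 0.015 ]
```

Call:
{"op": "send_rows", "data": {
  "moves": [
    [[-540,-553,4],[0,0,-0.34],85],
    [[-540,-553,4],[0,0,-0.34],85],
    [[-540,-553,4],[0,0,-0.34],85],
    [[-540,-553,4],[0,0,-0.34],85],
    [[-540,-553,4],[0,0,-0.34],85],
    [[-540,-553,4],[0,0,-0.34],85],
    [[-540,-553,4],[0,0,-0.34],85],
    [[-540,-553,4],[0,0,-0.34],85],
    [[-540,-553,4],[0,0,-0.34],85],
    [[-540,-553,4],[0,0,-0.34],85],
    [[-540,-553,4],[0,0,-0.34],85],
    [[-540,-553,4],[0,0,-0.34],85]
  ]
}}

```text
clock: 1.1
eef_pos: [0.3744, 0.033, 0.3015]
tool_rot: [-0.02, 1.0, -0.001, -0.0]
ft_force: [1.0, 0.6, 0.7]
grip_width: 0.0848
```

```bash
python3 - <<'E'
from h import *
o=readout.get_obs(); print(o["clock"],o["eef_pos"],o["joint_pos"],toolmove([.499,-.212,.24],down(.038)))
im=cv2.imread("pics/top0.png").astype(int); im2=im[150:195,190:232]; m=((np.ptp(im2,axis=2)<30)&(im2.min(2)>110)).astype(np.uint8)
n,l,s,c=cv2.connectedComponentsWithStats(m); print(s,c+[190,150])
E
```

```text
1.1 [0.3744 0.033  0.3015] [ 0.0889 -0.0049 -0.2843  1.292  -0.0015  0.0499] (array([-115.0083, -249.5944,   61.786 ]), array([-0.0015, -0.0005,  0.001 ]))
[[   0    0   42   45 1341]
 [   7   11   26   25  510]
 [   0   18    5    8   39]] [[211.3207 171.6562]
 [209.7608 172.9353]
 [191.9487 171.5897]]
```

Call:
{"op": "send_rows", "data": {
  "moves": [
    [[-115,-250,62],[0,0,0],85],
    [[-115,-250,62],[0,0,0],85],
    [[-115,-250,62],[0,0,0],85],
    [[-115,-250,62],[0,0,0],85],
    [[-115,-250,62],[0,0,0],85],
    [[-115,-250,62],[0,0,0],85],
    [[-115,-250,62],[0,0,0],85],
    [[-115,-250,62],[0,0,0],85],
    [[-115,-250,62],[0,0,0],85],
    [[-115,-250,62],[0,0,0],85]
  ]
}}

```text
clock: 1.93
eef_pos: [0.4983, -0.2121, 0.2391]
tool_rot: [-0.019, 1.0, -0.0, -0.001]
ft_force: [-0.1, -0.9, 0.3]
grip_width: 0.0848
```

```bash
python3 - <<'E'
from h import *
o=readout.get_obs(); print(o["clock"],o["eef_pos"],toolmove([.499,-.212,.172],down(.038)))
c=get_calibration("wrist"); cv2.imwrite("pics/w1.png",np.clip(camera("wrist")[:,:,::-1]*1.6,0,255).astype(np.uint8))
for X in ([.499,-.212,.118],[.494,-.212,.144]): print(proj("wrist",X,c))
R=Rot.from_euler("z",.038); g=np.array([[-.025,.015,.144],[.025,.015,.144],[.025,-.015,.144],[-.025,-.015,.144]]); print(proj("wrist",R.apply(g)+[.494,-.212,0],c))
E
```

```text
1.9333 [ 0.4983 -0.2121  0.2391] (array([-0.8187,  0.0885, 67.0717]), array([-0.0003, -0.0024,  0.0006]))
[[256.4305 213.2506]]
[[257.0402 220.6605]]
[[283.6724 179.4819]
 [281.3949 258.7823]
 [232.4162 258.7341]
 [230.6998 179.4303]]
```

View pics/w1.png

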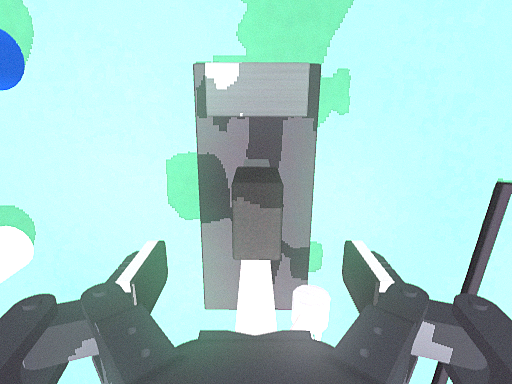

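Call:
{"op": "send_rows", "data": {
  "moves": [
    [[-1,0,40],[0,0,0],85],
    [[-1,0,67],[0,0,0],85],
    [[-1,0,67],[0,0,0],85],
    [[-1,0,67],[0,0,0],60],
    [[-1,0,67],[0,0,0],20],
    [[-1,0,67],[0,0,0],15],
    [[-1,0,67],[0,0,0],15],
    [[-1,0,67],[0,0,0],15],
    [[-1,0,67],[0,0,0],15],
    [[-1,0,67],[0,0,0],15],
    [[-1,0,67],[0,0,0],15]
  ]
}}

```text
clock: 2.9
eef_pos: [0.5003, -0.2112, 0.1746]
tool_rot: [-0.02, 1.0, -0.0, 0.001]
ft_force: [-0.2, 3.8, 5.9]
grip_width: 0.0293
```

```bash
python3 - <<'E'
from h import *
o=readout.get_obs(); print(o); print(toolmove([.499,-.212,.222],down(.038)))
E
```

```text
{'clock': 2.9, 'joint_pos': array([-0.3995,  0.4125, -0.1021,  1.0542,  0.0004, -0.4396]), 'joint_vel': array([ 0.0002,  0.0026,  0.0001,  0.0003, -0.0004,  0.0011]), 'tau': array([ -1.8519, -39.6929,  21.7031,  -0.6079,  -0.7637,  -0.1337]), 'eef_pos': array([ 0.5003, -0.2112,  0.1746]), 'tool_rot': array([-0.02  ,  0.9998, -0.0002,  0.001 ]), 'ft_force': array([-0.2262,  3.8126,  5.9044]), 'ft_torque': array([ 0.4867, -0.0069, -0.1446]), 'grip_width': 0.02925547422949482}
(array([  1.2725,  -0.7895, -47.3612]), array([-0.0005,  0.002 ,  0.002 ]))
```

Call:
{"op": "send_rows", "data": {
  "moves": [
    [[0,0,-4],[0,0,0],15],
    [[0,0,-10],[0,0,0],15],
    [[0,0,-18],[0,0,0],15],
    [[1,-1,-26],[0,0,0],15],
    [[1,-1,-33],[0,0,0],15],
    [[1,-1,-38],[0,0,0],15],
    [[1,-1,-41],[0,0,0],15],
    [[1,-1,-42],[0,0,0],15],
    [[1,-1,-42],[0,0,0],15]
  ]
}}

```text
clock: 3.65
eef_pos: [0.4993, -0.2123, 0.2169]
tool_rot: [-0.02, 1.0, -0.0, 0.001]
ft_force: [0.5, -0.0, -8.6]
grip_width: 0.0294
```

```bash
cat >> h.py <<'E'
GX=.005  # grasp point x in lamp frame
ZT=.172  # TCP height above foot underside
def lamp_pose(o=None):
    o=o or readout.get_obs(); RL=Rot.from_quat(o["tool_rot"])*Rot.from_matrix(np.array([[-1,0,0],[0,1,0],[0,0,-1.]]))
    return o["eef_pos"]+RL.apply([-GX,0,-ZT]), RL
def phi(RL): return np.arctan2(-(RL.as_matrix()[2,1])*-1, RL.as_matrix()[2,2])
def drum(th,o=None,foot=None):  # abs lean th (about lamp x): hull points, face points (+y), rod ends
    p,RL=foot or lamp_pose(o); ph=phi(RL); RA=RL*Rot.from_euler("x",th-ph); P=p+RL.apply([.12,0,.16])
    a=np.linspace(0,2*np.pi,40,endpoint=False); c=np.c_[.035*np.cos(a),0*a,.18+.035*np.sin(a)]
    return P, RA.apply(c+[0,.0225,0])+P, RA.apply(c-[0,.0225,0])+P, RA
E
python3 - <<'E'
from h import *
o=readout.get_obs(); im=camera("top"); sd=camera("side"); cv2.imwrite("pics/top2.png",im[:,:,::-1]); cv2.imwrite("pics/side2.png",sd[:,:,::-1])
print(o["clock"],o["eef_pos"],o["ft_force"],o["ft_torque"],o["grip_width"],"phi",phi(lamp_pose(o)[1]),lamp_pose(o)[0])
def ov(im,n,box,k):
    x0,y0,x1,y1=box; a=cv2.resize(im[y0:y1,x0:x1,::-1],None,fx=k,fy=k,interpolation=cv2.INTER_NEAREST); a=np.clip(a*1.5,0,255).astype(np.uint8)
    P,f,b,RA=drum(.5+phi(lamp_pose(o)[1]),o)
    for q,col in ((f,(0,0,255)),(b,(255,0,0))):
        cv2.polylines(a,[np.int32(((proj(n,q)-[x0,y0])+.5)*k)],True,col)
    u=((proj(n,P)-[x0,y0]+.5)*k)[0].astype(int); cv2.circle(a,tuple(int(i) for i in u),4,(255,0,255),-1)
    return a
A=ov(im,"top",(280,130,400,255),4); B=ov(sd,"side",(220,190,330,290),4)
h=max(A.shape[0],B.shape[0]); C=np.zeros((h,A.shape[1]+B.shape[1],3),np.uint8); C[:A.shape[0],:A.shape[1]]=A; C[:B.shape[0],A.shape[1]:]=B
C=C[:,:]; print(C.shape); cv2.imwrite("pics/c2.png",cv2.resize(C,(800,int(h*800/C.shape[1]))) if C.shape[1]>800 else C)
E
```

```text
3.65 [ 0.4993 -0.2123  0.2169] [ 0.5199 -0.0496 -8.5841] [-0.0254  0.0529  0.0137] 0.02937640197871024 phi -0.0007094495473946346 [ 0.4947 -0.2126  0.0449]
(500, 920, 3)
```

View pics/c2.png

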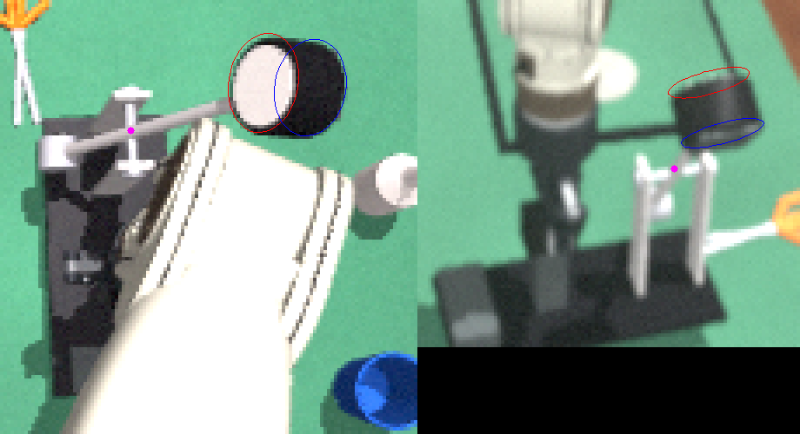

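```bash
cat > arm.py <<'E'
from h import *
import json,sys
from scipy.optimize import least_squares
K,C,FR,I0,ML0=.024,.002,.0003,.0057,.0036
def cover(polys,box,k=8):
    x0,y0,x1,y1=box; m=np.zeros(((y1-y0)*k,(x1-x0)*k),np.uint8)
    for p in polys: cv2.fillConvexPoly(m,cv2.convexHull(np.int32(np.round((p-[x0,y0]+.5)*k*16))),1,shift=4)
    return cv2.resize(m.astype(np.float32),(x1-x0,y1-y0),interpolation=cv2.INTER_AREA)
def lean(im,n,o,lo,hi,off=(0,0)):
    cal=get_calibration(n); foot=lamp_pose(o); p,RL=foot; pr=lambda X:proj(n,X,cal)
    ths=np.linspace(lo,hi,61); hs=[]
    for t in ths:
        P,f,b,RA=drum(t,foot=foot); hs.append((pr(f)+off,pr(b)+off,P,RA))
    allp=np.vstack([np.vstack(h[:2]) for h in hs]); x0,y0=np.floor(allp.min(0)).astype(int)-4; x1,y1=np.ceil(allp.max(0)).astype(int)+5
    x0,y0=max(x0,0),max(y0,0); x1,y1=min(x1,512),min(y1,384); box=(x0,y0,x1,y1)
    mx=im[y0:y1,x0:x1].max(2).astype(np.float32); D=1-np.clip((mx-45)/35,0,1)
    ft=np.array([[x,y,z] for x in(-.11,.17) for y in(-.065,.065) for z in(0,.012)]); w=1-np.clip(cover([pr(RL.apply(ft)+p)],box),0,1)
    co=np.linalg.inv(np.eye(3)); cen=-np.array(cal["R"]).T@np.array(cal["t"]); J=[]
    for f,b,P,RA in hs:
        c=cover([np.vstack([f,b])],box)
        hc=P+RA.apply([0,0,.18])
        if RA.apply([0,1,0])@(cen-hc)>.0225: c=c-cover([f],box)
        J.append(float((w*(D-c)**2).sum()))
    i=int(np.argmin(J)); 
    if 2<i<58: q=np.polyfit(ths[i-3:i+4],J[i-3:i+4],2); t=-q[1]/2/q[0]
    else: t=ths[i]
    return t,J[i],box
def step(th,om,ph,dph,ay,s,dt):
    r=om-dph; a=(ML0*s*9.81*np.sin(th)-K*(th-ph)-C*r-FR*np.tanh(r/.01)+ML0*s*ay*np.cos(th))/(I0*s)
    om+=a*dt; th+=om*dt
    if th-ph>.5: th=ph+.5; om=min(om,dph)
    if th-ph<-.5: th=ph-.5; om=max(om,dph)
    return th,om
def sim(th,om,ts,phs,s,ys=None,dt=1/120):  # piecewise linear phi(ts) ; returns t,th,om
    n=max(1,int(round((ts[-1]-ts[0])/dt))); t=np.linspace(ts[0],ts[-1],n+1); dt=t[1]-t[0]; ph=np.interp(t,ts,phs); d=np.gradient(ph,dt) if n>1 else ph*0
    ay=np.zeros(n+1) if ys is None else ys(t)
    T=[th];W=[om]
    for i in range(n): th,om=step(th,om,ph[i],d[i],ay[i],s,dt); T.append(th);W.append(om)
    return t,np.array(T),np.array(W)
def plan(th,om,ph0,s,N=30,pm=.3,dm=.07,w=(1,.5,.15,.6)):
    ts=np.arange(N+1)/12
    def f(x):
        t,T,W=sim(th,om,ts,np.r_[ph0,x],s,dt=1/60); T,W=T[::5],W[::5]
        return np.r_[w[0]*T,w[1]*W,w[2]*x,w[3]*np.diff(np.r_[ph0,x]),4*T[-1],4*W[-1],2*x[-1], 20*np.maximum(abs(np.diff(np.r_[ph0,x]))-dm,0)]
    r=least_squares(f,np.clip(np.full(N,ph0),-pm*.99,pm*.99),bounds=(-pm,pm),max_nfev=15); return r.x,sim(th,om,ts,np.r_[ph0,r.x],s)
E
python3 - <<'E'
from arm import *
o=readout.get_obs(); im=cv2.imread("pics/top2.png")[:,:,::-1]; sd=cv2.imread("pics/side2.png")[:,:,::-1]
for n,i in (("top",im),("side",sd)):
    print(n,lean(i,n,o,.3,.7)); best=min((lean(i,n,o,.3,.7,(a,b))[1],a,b,lean(i,n,o,.3,.7,(a,b))[0]) for a in(-2,-1,0,1,2) for b in (-2,-1,0,1,2)); print(best)
for s in (.85,1,1.2):
    x,(t,T,W)=plan(.499,0,0,s); print(s,np.round(x,2)[:20],T[::10][:25].round(2))
E
```

```text
top (np.float64(0.4865181954679577), 70.23321533203125, (np.int64(330), np.int64(134), np.int64(394), np.int64(176)))
(52.085533142089844, 2, 1, np.float64(0.45339399658478813))
side (np.float64(0.5348077496245971), 117.87074279785156, (np.int64(284), np.int64(192), np.int64(327), np.int64(248)))
(104.70893859863281, -1, -2, np.float64(0.5691574149022697))
0.85 [-0.07  0.    0.03  0.04  0.05  0.05  0.05  0.05  0.04  0.04  0.03  0.03
  0.03  0.02  0.02  0.02  0.01  0.01  0.01  0.01] [ 0.5   0.44  0.38  0.32  0.27  0.23  0.19  0.16  0.13  0.11  0.09  0.07
  0.06  0.04  0.03  0.02  0.02  0.01  0.    0.   -0.   -0.01 -0.01 -0.01
 -0.01]
1 [-0.04 -0.05 -0.06 -0.07 -0.07 -0.08 -0.08 -0.08 -0.08 -0.08 -0.08 -0.08
 -0.08 -0.09 -0.09 -0.08 -0.08 -0.08 -0.08 -0.08] [0.5  0.46 0.42 0.39 0.35 0.33 0.3  0.28 0.26 0.24 0.23 0.21 0.2  0.19
 0.18 0.17 0.16 0.15 0.14 0.13 0.12 0.12 0.11 0.1  0.09]
1.2 [-0.05 -0.05 -0.06 -0.08 -0.08 -0.11 -0.11 -0.12 -0.12 -0.12 -0.12 -0.12
 -0.12 -0.12 -0.12 -0.12 -0.12 -0.12 -0.13 -0.13] [0.5  0.45 0.41 0.37 0.34 0.31 0.28 0.26 0.24 0.23 0.21 0.2  0.19 0.18
 0.17 0.16 0.15 0.14 0.13 0.12 0.11 0.1  0.09 0.08 0.07]
```

Call:
{"op": "send_rows", "data": {
  "moves": [
    [[0,0,0],[0.03,0,0],15],
    [[0,0,0],[0.06,0,0],15],
    [[0,0,0],[0.09,0,0],15],
    [[0,0,0],[0.12,0,0],15],
    [[0,0,0],[0.15,0,0],15],
    [[0,0,0],[0.17,0,0],15]
  ]
}}

```text
clock: 4.25
eef_pos: [0.4986, -0.2115, 0.2156]
tool_rot: [-0.02, 0.996, -0.085, 0.002]
ft_force: [-0.5, 0.1, -9.1]
grip_width: 0.029
```

```bash
cat > m.py <<'E'
# usage: m.py prior_lo prior_hi nshots s [sides]
from arm import *
lo,hi,n=float(sys.argv[1]),float(sys.argv[2]),int(sys.argv[3]); 
log=json.load(open("log.json")) if __import__("os").path.exists("log.json") else []
for i in range(n):
    o=readout.get_obs(); im=camera("top"); p,RL=lamp_pose(o); t,J,box=lean(im,"top",o,lo,hi); log.append([o["clock"],float(t),float(phi(RL)),float((p+RL.apply([.12,0,.16]))[1])]); print("t %.3f th %.4f J %.0f phi %.4f"%(o["clock"],t,J,phi(RL)))
cv2.imwrite("pics/last.png",im[:,:,::-1])
if len(sys.argv)>4: o=readout.get_obs(); t,J,b=lean(camera("side"),"side",o,lo,hi); print("side %.4f J %.0f"%(t,J))
json.dump(log,open("log.json","w")); o=readout.get_obs(); print(o["clock"],o["eef_pos"],"f",o["ft_force"].round(1),o["grip_width"])
E
python3 m.py .1 .6 3 1
```

```text
t 4.250 th 0.2880 J 49 phi -0.1700
t 4.300 th 0.2713 J 47 phi -0.1705
t 4.350 th 0.2506 J 43 phi -0.1690
side 0.2700 J 158
4.45 [ 0.4989 -0.2118  0.216 ] f [-0.8  0.6 -8.2] 0.029124008912921218
```

```bash
cat > p.py <<'E'
# usage: p.py nshots nrows lo hi [yaw]; measure, fit, plan, print rows
from arm import *
import os
ns,nr,lo,hi=int(sys.argv[1]),int(sys.argv[2]),float(sys.argv[3]),float(sys.argv[4])
ld=lambda f,d: json.load(open(f)) if os.path.exists(f) else d
log=ld("log.json",[]); hist=ld("hist.json",[]); car=ld("carry.json",None); HOLD=[.499,-.212,.2165]
cfg=ld("cfg.json",{"bias":0.,"win":3.,"side":0})
def pos(t):
    if not car: return np.array(HOLD)
    u=np.clip((t-car["t0"])/car["T"],0,1); return np.array(car["p0"])+(np.array(car["p1"])-car["p0"])*(10*u**3-15*u**4+6*u**5)
def ay(t):
    if not car: return np.zeros_like(t)
    u=np.clip((t-car["t0"])/car["T"],0,1); return (car["p1"][1]-car["p0"][1])/car["T"]**2*(60*u-180*u**2+120*u**3)
for i in range(ns):
    o=readout.get_obs(); im=camera("top"); p,RL=lamp_pose(o); t,J,box=lean(im,"top",o,lo,hi); ph=float(phi(RL)); log.append([o["clock"],float(t),ph,0]); hist.append([o["clock"],ph]); print("t %.3f th %.4f J %.0f phi %.4f"%(o["clock"],t,J,ph))
cv2.imwrite("pics/last.png",im[:,:,::-1])
o=readout.get_obs(); now=o["clock"]; ph=float(phi(lamp_pose(o)[1])); hist.append([now,ph]); hist.sort()
L=np.array([l for l in log if l[0]>max(now-cfg["win"],4.2)]); H=np.array(hist); t0=L[0,0]
ts=np.r_[t0,H[H[:,0]>t0][:,0]]; phs=np.interp(ts,H[:,0],H[:,1])
def run(x):
    return sim(x[0],x[1],ts,phs,x[2],ay)
def f(x):
    t,T,W=run(x); return np.r_[(np.interp(L[:,0],t,T)-(L[:,1]-cfg["bias"]))/.004,(x[2]-1)/.1]
r=least_squares(f,[L[0,1],0,1.],x_scale=[.1,.1,.1],diff_step=1e-4); t,T,W=run(r.x); th,om,s=T[-1],W[-1],r.x[2]
print("fit s %.3f rms %.4f  now t %.3f th %.4f om %.4f phi %.4f mode %.3f"%(s,np.sqrt(np.mean((r.fun[:-1]*.004)**2)),now,th,om,ph,th+om/1.5))
N=30; tt=now+np.arange(N+1)/12
def sm(x): return sim(th,om,tt,np.r_[ph,x],s,ay,1/60)
def g(x):
    t,T,W=sm(x); T,W=T[::5],W[::5]; d=np.diff(np.r_[ph,x])
    return np.r_[T,.5*W,.15*x,.6*d,4*T[-1],4*W[-1],2*x[-1],20*np.maximum(abs(d)-.06,0)]
x=least_squares(g,np.full(N,ph*.5),bounds=(-.3,.3),max_nfev=12).x; t,T,W=sm(x)
rows=[]
for i in range(nr):
    dp,rv=toolmove(pos(now+(i+1)/12),down(.038,x[i]),o); rv=np.round(rv*200)/200; rows.append([[int(v) for v in np.round(dp)],[float(v) for v in rv],15])
    hist.append([now+(i+1)/12,float(ph-rv[0])])
print(json.dumps(rows)); print("pred th",T[::10].round(3)); print("phi",x[::2].round(3)); print(o["eef_pos"],"f",o["ft_force"].round(1),"g",o["grip_width"].round(4))
json.dump(log,open("log.json","w")); json.dump(hist,open("hist.json","w"))
E
echo '[[4.25,-0.17]]' > hist.json; python3 p.py 1 6 -.1 .4
```

```text
t 4.450 th 0.2161 J 40 phi -0.1690
fit s 1.003 rms 0.0010  now t 4.500 th 0.1971 om -0.3745 phi -0.1693 mode -0.053
[[[0, 0, 0], [-0.06, 0.0, 0.0], 15], [[0, 0, 0], [-0.12, 0.0, 0.0], 15], [[0, 0, 0], [-0.18, 0.0, 0.0], 15], [[0, 0, 0], [-0.22, 0.0, 0.0], 15], [[0, 0, 0], [-0.22, 0.0, 0.0], 15], [[0, 0, 0], [-0.215, 0.0, 0.0], 15]]
pred th [ 0.197  0.138  0.092  0.062  0.043  0.032  0.024  0.017  0.012  0.006
  0.001 -0.002 -0.007 -0.014 -0.014 -0.012]
phi [-0.109  0.012  0.051  0.037  0.026  0.013 -0.005 -0.008 -0.02  -0.001
  0.003 -0.012 -0.013  0.074  0.057]Traceback (most recent call last):
  File "p.py", line 36, in <module>
    print(json.dumps(rows)); print("pred th",T[::10].round(3)); print("phi",x[::2].round(3)); print(o["eef_pos"],"f",o["ft_force"].round(1),"g",o["grip_width"].round(4))
                                                                                                                                                ^^^^^^^^^^^^^^^^^^^^^
AttributeError: 'float' object has no attribute 'round'
```

Call:
{"op": "send_rows", "data": {
  "moves": [
    [[0,0,0],[-0.06,0,0],15],
    [[0,0,0],[-0.12,0,0],15],
    [[0,0,0],[-0.18,0,0],15],
    [[0,0,0],[-0.22,0,0],15],
    [[0,0,0],[-0.22,0,0],15],
    [[0,0,0],[-0.215,0,0],15]
  ]
}}

```text
clock: 5.0
eef_pos: [0.499, -0.2132, 0.2159]
tool_rot: [-0.019, 1.0, 0.022, -0.0]
ft_force: [-0.4, 0.2, -8.8]
grip_width: 0.0295
```

```bash
sed -i 's/o\["grip_width"\].round(4)/round(float(o["grip_width"]),4)/' p.py; python3 - <<'E'
import json
l=json.load(open("log.json")); l.append([4.45,.2161,-.169,0]); json.dump(l,open("log.json","w"))
h=[[4.25,-.17],[4.5,-.1693]]+[[4.5+(k+1)/12,v] for k,v in enumerate((-.1093,-.0493,.0107,.0507,.0507,.0457))]; json.dump(h,open("hist.json","w"))
E
python3 p.py 2 6 -.2 .3
```

```text
t 5.000 th 0.0617 J 65 phi 0.0437
t 5.050 th 0.0560 J 60 phi 0.0436
fit s 1.007 rms 0.0008  now t 5.100 th 0.0498 om -0.1069 phi 0.0444 mode -0.022
[[[0, 0, 0], [0.015, 0.0, 0.0], 15], [[0, 0, 0], [0.025, 0.0, 0.0], 15], [[0, 0, 0], [0.03, 0.0, 0.0], 15], [[0, 0, 0], [0.035, 0.0, 0.0], 15], [[0, 0, 0], [0.035, 0.0, 0.0], 15], [[0, 0, 0], [0.035, 0.0, 0.0], 15]]
pred th [ 0.05   0.035  0.023  0.015  0.009  0.004  0.001 -0.001 -0.002 -0.002
 -0.003 -0.002 -0.002 -0.002 -0.002 -0.001]
phi [0.03  0.013 0.009 0.006 0.005 0.001 0.001 0.002 0.001 0.001 0.002 0.002
 0.001 0.001 0.004]
[ 0.4989 -0.2121  0.216 ] f [-0.5  0.5 -7.9] g 0.0292
```

Call:
{"op": "send_rows", "data": {
  "moves": [
    [[0,0,0],[0.015,0,0],15],
    [[0,0,0],[0.025,0,0],15],
    [[0,0,0],[0.03,0,0],15],
    [[0,0,0],[0.035,0,0],15],
    [[0,0,0],[0.035,0,0],15],
    [[0,0,0],[0.035,0,0],15]
  ]
}}

```text
clock: 5.6
eef_pos: [0.499, -0.2119, 0.2161]
tool_rot: [-0.02, 1.0, 0.005, 0.0]
ft_force: [-0.6, -0.1, -8.1]
grip_width: 0.0296
```

```bash
python3 p.py 2 8 -.25 .25
```

```text
t 5.600 th 0.0279 J 63 phi 0.0092
t 5.650 th 0.0271 J 60 phi 0.0092
fit s 1.064 rms 0.0023  now t 5.700 th 0.0249 om -0.0070 phi 0.0093 mode 0.020
[[[0, 0, 0], [0.005, 0.0, 0.0], 15], [[0, 0, 0], [0.005, 0.0, 0.0], 15], [[0, 0, 0], [0.01, 0.0, 0.0], 15], [[0, 0, 0], [0.01, 0.0, 0.0], 15], [[0, 0, 0], [0.01, 0.0, 0.0], 15], [[0, 0, 0], [0.015, 0.0, 0.0], 15], [[0, 0, 0], [0.015, 0.0, 0.0], 15], [[0, 0, 0], [0.015, 0.0, 0.0], 15]]
pred th [0.025 0.024 0.023 0.023 0.022 0.022 0.023 0.025 0.027 0.03  0.033 0.037
 0.043 0.051 0.061 0.075]
phi [ 0.005  0.    -0.002 -0.004 -0.005 -0.004 -0.004 -0.003 -0.001  0.
  0.002  0.005  0.008  0.012  0.016]
[ 0.499  -0.2121  0.2161] f [-0.  -0.4 -8.6] g 0.029
```

```bash
python3 - <<'E'
s=open("p.py").read()
s=s.replace('hist=ld("hist.json",[]);','hist=[h for h in ld("hist.json",[]) if h[0]<=readout.get_obs()["clock"]+.01];')
s=s.replace('x=least_squares(g,np.full(N,ph*.5),bounds=(-.3,.3),max_nfev=12).x;','x=min((least_squares(g,np.where(np.arange(N)<5,A,0),bounds=(-.3,.3),max_nfev=8) for A in (-.08,-.04,0,.04,.08)),key=lambda r:r.cost).x;')
open("p.py","w").write(s)
E
time python3 p.py 1 8 -.25 .25
```

```text
t 5.700 th 0.0276 J 64 phi 0.0093
fit s 1.070 rms 0.0022  now t 5.750 th 0.0257 om -0.0002 phi 0.0093 mode 0.026
[[[0, 0, 0], [0.04, 0.0, 0.0], 15], [[0, 0, 0], [0.05, 0.0, 0.0], 15], [[0, 0, 0], [0.05, 0.0, 0.0], 15], [[0, 0, 0], [0.045, 0.0, 0.0], 15], [[0, 0, 0], [0.04, 0.0, 0.0], 15], [[0, 0, 0], [0.02, 0.0, 0.0], 15], [[0, 0, 0], [0.01, 0.0, 0.0], 15], [[0, 0, 0], [0.01, 0.0, 0.0], 15]]
pred th [0.026 0.023 0.017 0.011 0.007 0.006 0.004 0.003 0.002 0.002 0.001 0.001
 0.001 0.001 0.001 0.001]
phi [-0.032 -0.039 -0.029 -0.002  0.003  0.    -0.001 -0.001 -0.002 -0.002
 -0.002 -0.002 -0.002 -0.001 -0.001]
[ 0.499  -0.2122  0.216 ] f [ 0.3 -0.2 -8.7] g 0.0295
real	0m3.754s
user	0m3.302s
sys	0m0.117s
```

Call:
{"op": "send_rows", "data": {
  "moves": [
    [[0,0,0],[0.04,0,0],15],
    [[0,0,0],[0.05,0,0],15],
    [[0,0,0],[0.05,0,0],15],
    [[0,0,0],[0.045,0,0],15],
    [[0,0,0],[0.04,0,0],15],
    [[0,0,0],[0.02,0,0],15],
    [[0,0,0],[0.01,0,0],15],
    [[0,0,0],[0.01,0,0],15]
  ]
}}

```text
clock: 6.42
eef_pos: [0.499, -0.2127, 0.2159]
tool_rot: [-0.02, 1.0, -0.0, 0.0]
ft_force: [0.0, -0.7, -8.8]
grip_width: 0.0294
```

```bash
python3 p.py 2 8 -.25 .25; python3 -c "
from arm import *
o=readout.get_obs(); print('side',lean(camera('side'),'side',o,-.3,.3))"
```

```text
t 6.417 th 0.0207 J 61 phi -0.0000
t 6.467 th 0.0206 J 62 phi -0.0005
fit s 0.093 rms 0.0345  now t 6.517 th 0.0034 om 0.0352 phi -0.0006 mode 0.027
[[[0, 1, -1], [0.0, 0.0, 0.0], 15], [[0, 1, -1], [0.0, 0.0, 0.0], 15], [[0, 1, -1], [0.0, 0.0, 0.0], 15], [[0, 1, -1], [0.0, 0.0, 0.0], 15], [[0, 1, -1], [0.0, 0.0, 0.0], 15], [[0, 1, -1], [0.0, 0.0, 0.0], 15], [[0, 1, -1], [0.0, 0.0, 0.0], 15], [[0, 1, -1], [0.0, 0.0, 0.0], 15]]
pred th [0.003 0.003 0.002 0.002 0.001 0.001 0.001 0.    0.    0.    0.    0.
 0.    0.    0.    0.   ]
phi [-0.001 -0.001 -0.002 -0.002 -0.002 -0.002 -0.002 -0.002 -0.001 -0.001
 -0.001 -0.001 -0.001 -0.001 -0.001]
[ 0.499  -0.2125  0.2159] f [ 0.8 -0.7 -9.6] g 0.0295
side (np.float64(0.051580635013099334), 186.24842834472656, (np.int64(273), np.int64(170), np.int64(321), np.int64(228)))
```

Call:
{"op": "send_rows", "data": {
  "moves": [
    [[0,0,0],[0,0,0],15],
    [[0,0,0],[0,0,0],15],
    [[0,0,0],[0,0,0],15],
    [[0,0,0],[0,0,0],15],
    [[0,0,0],[0,0,0],15],
    [[0,0,0],[0,0,0],15],
    [[0,0,0],[0,0,0],15],
    [[0,0,0],[0,0,0],15]
  ]
}}

```text
clock: 7.23
eef_pos: [0.499, -0.2124, 0.216]
tool_rot: [-0.02, 1.0, -0.0, 0.0]
ft_force: [-0.0, -0.1, -9.1]
grip_width: 0.0295
```

```bash
echo '{"bias":0.0,"win":2.0}' > cfg.json; sed -i 's/diff_step=1e-4)/diff_step=1e-4,bounds=([-.6,-2,.8],[.6,2,1.25]))/' p.py; python3 p.py 2 8 -.25 .25; python3 - <<'E'
from arm import *
im=cv2.imread("pics/last.png"); o=readout.get_obs(); foot=lamp_pose(o); t,J,b=lean(im[:,:,::-1],"top",o,-.2,.2); print(t,b)
x0,y0,x1,y1=b[0]-15,b[1]-10,b[2]+15,b[3]+20; k=6
a=np.clip(cv2.resize(im[y0:y1,x0:x1],None,fx=k,fy=k,interpolation=cv2.INTER_NEAREST)*1.8,0,255).astype(np.uint8)
for th,col in ((0,(0,255,255)),(t,(0,0,255))):
    P,f,bk,RA=drum(th,foot=foot); cv2.polylines(a,[cv2.convexHull(np.int32((proj("top",np.vstack([f,bk]))-[x0,y0]+.5)*k))],True,col); cv2.polylines(a,[np.int32((proj("top",f)-[x0,y0]+.5)*k)],True,col)
u=(proj("top",P)[0]-[x0,y0]+.5)*k; cv2.circle(a,(int(u[0]),int(u[1])),4,(255,0,255),-1)
cv2.imwrite("pics/d.png",a); print(a.shape)
E
```

```text
t 7.233 th 0.0264 J 62 phi -0.0007
t 7.283 th 0.0271 J 63 phi -0.0007
fit s 1.013 rms 0.0005  now t 7.333 th 0.0273 om 0.0108 phi -0.0007 mode 0.034
[[[0, 0, -1], [0.04, 0.0, 0.0], 15], [[0, 0, -1], [0.05, 0.0, 0.0], 15], [[0, 0, -1], [0.045, 0.0, 0.0], 15], [[0, 0, -1], [0.035, 0.0, 0.0], 15], [[0, 0, -1], [0.025, 0.0, 0.0], 15], [[0, 0, -1], [0.015, 0.0, 0.0], 15], [[0, 0, -1], [0.0, 0.0, 0.0], 15], [[0, 0, -1], [0.005, 0.0, 0.0], 15]]
pred th [0.027 0.026 0.02  0.014 0.01  0.007 0.005 0.004 0.003 0.002 0.001 0.001
 0.001 0.001 0.    0.   ]
phi [-0.039 -0.046 -0.026 -0.002 -0.003 -0.005 -0.006 -0.006 -0.006 -0.005
 -0.005 -0.005 -0.004 -0.004 -0.001]
[ 0.499  -0.2124  0.216 ] f [ 0.2  0.  -8.2] g 0.0294
0.027207368862295182 (np.int64(299), np.int64(134), np.int64(364), np.int64(175))
(426, 570, 3)
```

View pics/d.png

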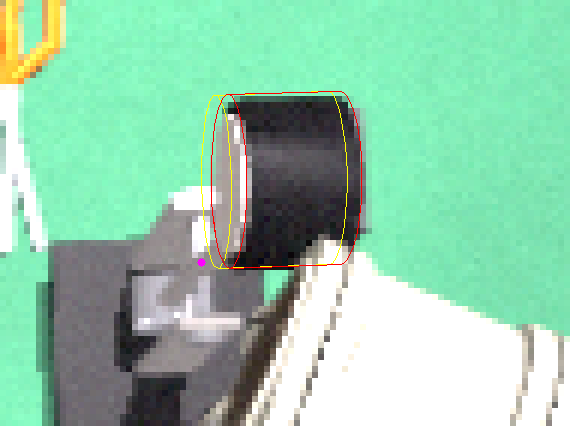

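Call:
{"op": "send_rows", "data": {
  "moves": [
    [[0,0,0],[0.04,0,0],15],
    [[0,0,0],[0.06,0,0],15],
    [[0,0,0],[0.06,0,0],15],
    [[0,0,0],[0.05,0,0],15],
    [[0,0,0],[0.03,0,0],15],
    [[0,0,0],[0.015,0,0],15],
    [[0,0,0],[0,0,0],15],
    [[0,0,0],[0,0,0],15]
  ]
}}

```text
clock: 8.0
eef_pos: [0.499, -0.2131, 0.2159]
tool_rot: [-0.019, 1.0, 0.0, 0.0]
ft_force: [-0.9, -0.4, -8.5]
grip_width: 0.0294
```

```bash
python3 - <<'E'
import json
h=json.load(open("hist.json"))
for i,a in enumerate((.04,.06,.06,.05,.03,.015,0,0)): h[-8+i][1]=-.0007-a
json.dump(h,open("hist.json","w"))
E
python3 p.py 3 8 -.25 .25
```

```text
t 8.000 th 0.0112 J 61 phi 0.0002
t 8.050 th 0.0107 J 60 phi -0.0005
t 8.100 th 0.0104 J 59 phi -0.0006
fit s 1.062 rms 0.0007  now t 8.150 th 0.0092 om -0.0097 phi -0.0007 mode 0.003
[[[0, 1, -1], [0.0, 0.0, 0.0], 15], [[0, 1, -1], [0.005, 0.0, 0.0], 15], [[0, 1, -1], [0.005, 0.0, 0.0], 15], [[0, 1, -1], [0.005, 0.0, 0.0], 15], [[0, 1, -1], [0.005, 0.0, 0.0], 15], [[0, 1, -1], [0.005, 0.0, 0.0], 15], [[0, 1, -1], [0.005, 0.0, 0.0], 15], [[0, 1, -1], [0.005, 0.0, 0.0], 15]]
pred th [0.009 0.007 0.005 0.004 0.003 0.002 0.001 0.001 0.001 0.    0.    0.
 0.    0.    0.    0.   ]
phi [-0.003 -0.003 -0.005 -0.005 -0.005 -0.005 -0.005 -0.004 -0.004 -0.004
 -0.003 -0.003 -0.002 -0.002 -0.002]
[ 0.4989 -0.2127  0.2158] f [ 0.3 -0.8 -9. ] g 0.029
```

Call:
{"op": "send_rows", "data": {
  "moves": [
    [[0,0,0],[0,0,0],15],
    [[0,0,0],[0.005,0,0],15],
    [[0,0,0],[0.005,0,0],15],
    [[0,0,0],[0.005,0,0],15],
    [[0,0,0],[0.005,0,0],15],
    [[0,0,0],[0.005,0,0],15],
    [[0,0,0],[0.005,0,0],15],
    [[0,0,0],[0.005,0,0],15]
  ]
}}

```text
clock: 8.82
eef_pos: [0.4989, -0.2127, 0.2158]
tool_rot: [-0.02, 1.0, -0.003, 0.0]
ft_force: [-0.1, 0.4, -7.8]
grip_width: 0.0289
```

```bash
python3 p.py 3 10 -.25 .25
```

```text
t 8.817 th 0.0107 J 57 phi -0.0056
t 8.867 th 0.0108 J 57 phi -0.0057
t 8.917 th 0.0106 J 58 phi -0.0057
fit s 1.036 rms 0.0015  now t 8.967 th 0.0095 om -0.0006 phi -0.0056 mode 0.009
[[[0, 1, -1], [0.015, 0.0, 0.0], 15], [[0, 1, -1], [0.015, 0.0, 0.0], 15], [[0, 1, -1], [0.015, 0.0, 0.0], 15], [[0, 1, -1], [0.01, 0.0, 0.0], 15], [[0, 1, -1], [0.005, 0.0, 0.0], 15], [[0, 1, -1], [-0.0, 0.0, 0.0], 15], [[0, 1, -1], [-0.01, 0.0, 0.0], 15], [[0, 1, -1], [-0.01, 0.0, 0.0], 15], [[0, 1, -1], [-0.01, 0.0, 0.0], 15], [[0, 1, -1], [-0.01, 0.0, 0.0], 15]]
pred th [0.009 0.008 0.005 0.003 0.002 0.003 0.002 0.002 0.002 0.002 0.002 0.002
 0.002 0.002 0.002 0.002]
phi [-0.018 -0.019 -0.012  0.004  0.004  0.003  0.002  0.001  0.001  0.001
  0.001  0.     0.     0.    -0.   ]
[ 0.4989 -0.2127  0.2158] f [ 0.2  0.2 -8.1] g 0.0294
```

Call:
{"op": "send_rows", "data": {
  "moves": [
    [[0,0,0],[0,0,0],15],
    [[0,0,0],[-0.005,0,0],15],
    [[0,0,0],[-0.005,0,0],15],
    [[0,0,0],[-0.005,0,0],15],
    [[0,0,0],[-0.005,0,0],15],
    [[0,0,0],[-0.005,0,0],15],
    [[0,0,0],[-0.005,0,0],15],
    [[0,0,0],[-0.005,0,0],15],
    [[0,0,0],[-0.005,0,0],15],
    [[0,0,0],[-0.005,0,0],15]
  ]
}}

```text
clock: 9.8
eef_pos: [0.4989, -0.2127, 0.2158]
tool_rot: [-0.02, 1.0, -0.0, 0.0]
ft_force: [-0.5, 0.1, -8.8]
grip_width: 0.0293
```

```bash
sed -i 's/^ZT=.172/ZT=.1746/' h.py; python3 - <<'E'
import json
from workcell import readout
h=json.load(open("hist.json"))
for i in range(10): h[-10+i][1]=-.0056+(.005 if i else 0)
json.dump(h,open("hist.json","w"))
json.dump({"tau":0.,"T":10.,"p0":[.499,-.2125,.216],"p1":[.628,.137,.29],"segs":[]},open("carry.json","w"))
s=open("p.py").read()
a=s.index("def pos(t)"); b=s.index("for i in range(ns)")
s=s[:a]+'''def pos(k):
    u=np.clip((car["tau"]+k/12)/car["T"],0,1); return np.array(car["p0"])+(np.array(car["p1"])-car["p0"])*(10*u**3-15*u**4+6*u**5)
def ay(t):
    a=np.zeros_like(t)
    for t0,ta,n in car["segs"]:
        u=np.clip((t-t0+ta)/car["T"],0,1); a=np.where((t>=t0)&(t<=t0+n/12),(car["p1"][1]-car["p0"][1])/car["T"]**2*(60*u-180*u**2+120*u**3),a)
    return a
'''+s[b:]
s=s.replace("pos(now+(i+1)/12)","pos(i+1)").replace("N=30; tt",'car["segs"]=[g for g in car["segs"] if g[0]+g[2]/12<now+.01]\ncar["segs"].append([now,car["tau"],nr]); N=30; tt')
s=s.replace("[int(v) for v in np.round(dp)]","[round(float(v),1) for v in dp]")
s+='car["tau"]+=nr/12; json.dump(car,open("carry.json","w")); print("tau end",car["tau"])\n'
open("p.py","w").write(s)
E
python3 p.py 2 12 -.25 .25
```

```text
t 9.800 th 0.0187 J 56 phi -0.0006
t 9.850 th 0.0189 J 56 phi -0.0006
fit s 1.038 rms 0.0012  now t 9.900 th 0.0179 om 0.0068 phi -0.0007 mode 0.022
[[[-0.1, 0.2, -0.1], [0.035, 0.0, 0.0], 15], [[-0.1, 0.2, -0.1], [0.035, 0.0, 0.0], 15], [[-0.1, 0.2, -0.2], [0.035, 0.0, 0.0], 15], [[-0.1, 0.3, -0.2], [0.035, 0.0, 0.0], 15], [[-0.2, 0.4, -0.2], [0.03, 0.0, 0.0], 15], [[-0.2, 0.6, -0.2], [0.005, 0.0, 0.0], 15], [[-0.3, 0.8, -0.3], [-0.0, 0.0, 0.0], 15], [[-0.5, 1.1, -0.3], [-0.0, 0.0, 0.0], 15], [[-0.6, 1.5, -0.4], [-0.005, 0.0, 0.0], 15], [[-0.8, 1.9, -0.5], [-0.0, 0.0, 0.0], 15], [[-1.0, 2.5, -0.6], [-0.0, 0.0, 0.0], 15], [[-1.3, 3.1, -0.8], [-0.0, 0.0, 0.0], 15]]
pred th [0.018 0.016 0.012 0.007 0.004 0.003 0.002 0.001 0.001 0.001 0.001 0.001
 0.001 0.001 0.001 0.001]
phi [-0.036 -0.037 -0.033 -0.     0.002  0.    -0.    -0.001 -0.001 -0.001
 -0.001 -0.001 -0.001 -0.001 -0.001]
[ 0.4989 -0.2127  0.2159] f [-0.7  1.2 -8.6] g 0.0291
tau end 1.0
```

Call:
{"op": "send_rows", "data": {
  "moves": [
    [[-0.1,0.2,-0.1],[0.035,0,0],15],
    [[-0.1,0.2,-0.1],[0.035,0,0],15],
    [[-0.1,0.2,-0.2],[0.035,0,0],15],
    [[-0.1,0.3,-0.2],[0.035,0,0],15],
    [[-0.2,0.4,-0.2],[0.03,0,0],15],
    [[-0.2,0.6,-0.2],[0.005,0,0],15],
    [[-0.3,0.8,-0.3],[0,0,0],15],
    [[-0.5,1.1,-0.3],[0,0,0],15],
    [[-0.6,1.5,-0.4],[-0.005,0,0],15],
    [[-0.8,1.9,-0.5],[0,0,0],15],
    [[-1.0,2.5,-0.6],[0,0,0],15],
    [[-1.3,3.1,-0.8],[0,0,0],15]
  ]
}}

```text
clock: 10.9
eef_pos: [0.5001, -0.2094, 0.2167]
tool_rot: [-0.02, 1.0, -0.0, 0.0]
ft_force: [-0.4, 0.4, -8.9]
grip_width: 0.0294
```

```bash
python3 p.py 2 12 -.25 .25
```

```text
t 10.900 th 0.0155 J 61 phi -0.0006
t 10.950 th 0.0157 J 62 phi -0.0005
fit s 1.001 rms 0.0002  now t 11.000 th 0.0161 om 0.0066 phi -0.0006 mode 0.020
[[[-0.2, 0.6, -0.1], [0.02, 0.0, 0.0], 15], [[-0.6, 1.4, -0.3], [0.025, 0.0, 0.0], 15], [[-1.0, 2.4, -0.5], [0.03, 0.0, 0.0], 15], [[-1.4, 3.5, -0.7], [0.025, 0.0, 0.0], 15], [[-1.9, 4.7, -1.0], [0.02, 0.0, 0.0], 15], [[-2.5, 6.0, -1.3], [0.015, 0.0, 0.0], 15], [[-3.1, 7.5, -1.6], [0.01, 0.0, 0.0], 15], [[-3.8, 9.1, -1.9], [0.01, 0.0, 0.0], 15], [[-4.5, 10.8, -2.3], [0.01, 0.0, 0.0], 15], [[-5.2, 12.7, -2.7], [0.01, 0.0, 0.0], 15], [[-6.1, 14.7, -3.1], [0.01, 0.0, 0.0], 15], [[-7.0, 16.8, -3.6], [0.005, 0.0, 0.0], 15]]
pred th [0.016 0.015 0.011 0.008 0.006 0.004 0.003 0.002 0.002 0.001 0.001 0.001
 0.001 0.001 0.001 0.   ]
phi [-0.022 -0.028 -0.019 -0.011 -0.011 -0.009 -0.008 -0.004 -0.004 -0.004
 -0.004 -0.003 -0.003 -0.003 -0.003]
[ 0.5002 -0.2093  0.2167] f [ 0.2 -0.8 -8.4] g 0.0295
tau end 2.0
```

```bash
python3 - <<'E'
s=open("p.py").read()
s=s.replace('cv2.imwrite("pics/last.png"','if ns: cv2.imwrite("pics/last.png"')
s=s.replace('(L[:,1]-cfg["bias"]))/.004,(x[2]-1)/.1]','(L[:,1]-x[3]))/.003,(x[2]-1.02)/.06,(x[3]-cfg["bias"])/.012]')
s=s.replace('[L[0,1],0,1.],x_scale=[.1,.1,.1]','[L[0,1],0,1.,0.],x_scale=[.1,.1,.1,.02]').replace('[-.6,-2,.8],[.6,2,1.25]','[-.6,-2,.8,-.05],[.6,2,1.25,.05]')
s=s.replace('print("fit s %.3f','print("bias %.4f"%r.x[3],"fit s %.3f').replace("(r.fun[:-1]*.004)","(r.fun[:-2]*.003)")
open("p.py","w").write(s)
import json
c=json.load(open("carry.json")); c["tau"]=1.; json.dump(c,open("carry.json","w"))
E
for w in 3.0 4.0 5.6 7; do echo "{\"bias\":0.0,\"win\":$w}" > cfg.json; cp carry.json c.bak; python3 p.py 0 12 -.25 .25; cp c.bak carry.json; done
```

```text
bias -0.0052 fit s 1.025 rms 0.0003  now t 11.000 th 0.0216 om 0.0106 phi -0.0006 mode 0.029
[[[-0.2, 0.6, -0.1], [0.035, 0.0, 0.0], 15], [[-0.6, 1.4, -0.3], [0.04, 0.0, 0.0], 15], [[-1.0, 2.4, -0.5], [0.04, 0.0, 0.0], 15], [[-1.4, 3.5, -0.7], [0.035, 0.0, 0.0], 15], [[-1.9, 4.7, -1.0], [0.025, 0.0, 0.0], 15], [[-2.5, 6.0, -1.3], [0.015, 0.0, 0.0], 15], [[-3.1, 7.5, -1.6], [0.005, 0.0, 0.0], 15], [[-3.8, 9.1, -1.9], [0.0, 0.0, 0.0], 15], [[-4.5, 10.8, -2.3], [0.005, 0.0, 0.0], 15], [[-5.2, 12.7, -2.7], [0.005, 0.0, 0.0], 15], [[-6.1, 14.7, -3.1], [0.005, 0.0, 0.0], 15], [[-7.0, 16.8, -3.6], [0.005, 0.0, 0.0], 15]]
pred th [ 0.022  0.02   0.016  0.011  0.008  0.006  0.004  0.003  0.002  0.001
  0.001  0.001  0.001  0.     0.    -0.   ]
phi [-0.035 -0.041 -0.025 -0.008 -0.004 -0.006 -0.007 -0.006 -0.006 -0.006
 -0.005 -0.005 -0.004 -0.003 -0.004]
[ 0.5002 -0.2093  0.2167] f [ 0.2 -0.8 -8.4] g 0.0295
tau end 2.0
bias -0.0064 fit s 1.020 rms 0.0006  now t 11.000 th 0.0230 om 0.0115 phi -0.0006 mode 0.031
[[[-0.2, 0.6, -0.1], [0.035, 0.0, 0.0], 15], [[-0.6, 1.4, -0.3], [0.045, 0.0, 0.0], 
[... 1852 characters left out ...]
5], [[-1.4, 3.5, -0.7], [0.04, 0.0, 0.0], 15], [[-1.9, 4.7, -1.0], [0.03, 0.0, 0.0], 15], [[-2.5, 6.0, -1.3], [0.02, 0.0, 0.0], 15], [[-3.1, 7.5, -1.6], [0.01, 0.0, 0.0], 15], [[-3.8, 9.1, -1.9], [0.005, 0.0, 0.0], 15], [[-4.5, 10.8, -2.3], [0.005, 0.0, 0.0], 15], [[-5.2, 12.7, -2.7], [0.005, 0.0, 0.0], 15], [[-6.1, 14.7, -3.1], [0.005, 0.0, 0.0], 15], [[-7.0, 16.8, -3.6], [0.005, 0.0, 0.0], 15]]
pred th [ 0.037  0.035  0.027  0.019  0.014  0.01   0.007  0.005  0.004  0.002
  0.002  0.001  0.001  0.     0.    -0.   ]
phi [-0.051 -0.057 -0.029 -0.011 -0.004 -0.007 -0.008 -0.007 -0.007 -0.007
 -0.007 -0.006 -0.005 -0.005 -0.005]
[ 0.5002 -0.2093  0.2167] f [ 0.2 -0.8 -8.4] g 0.0295
tau end 2.0
```

Call:
{"op": "send_rows", "data": {
  "moves": [
    [[-0.2,0.6,-0.1],[0.04,0,0],15],
    [[-0.6,1.4,-0.3],[0.05,0,0],15],
    [[-1.0,2.4,-0.5],[0.05,0,0],15],
    [[-1.4,3.5,-0.7],[0.04,0,0],15],
    [[-1.9,4.7,-1.0],[0.03,0,0],15],
    [[-2.5,6.0,-1.3],[0.02,0,0],15],
    [[-3.1,7.5,-1.6],[0.01,0,0],15],
    [[-3.8,9.1,-1.9],[0.005,0,0],15],
    [[-4.5,10.8,-2.3],[0.005,0,0],15],
    [[-5.2,12.7,-2.7],[0.005,0,0],15],
    [[-6.1,14.7,-3.1],[0.005,0,0],15],
    [[-7.0,16.8,-3.6],[0.005,0,0],15]
  ]
}}

```text
clock: 12.0
eef_pos: [0.5066, -0.192, 0.2203]
tool_rot: [-0.02, 1.0, -0.003, 0.0]
ft_force: [0.3, 0.0, -8.5]
grip_width: 0.0293
```

```bash
echo '{"bias":-0.0075,"win":4.0}' > cfg.json; python3 - <<'E'
import json
h=json.load(open("hist.json"))
for i,a in enumerate((.04,.05,.05,.04,.03,.02,.01)+(.005,)*5): h[-12+i][1]=-.0006-a
json.dump(h,open("hist.json","w"))
c=json.load(open("carry.json")); c["tau"]=2.; c["segs"].append([11.0,1.0,12]); json.dump(c,open("carry.json","w")); print(c)
E
python3 p.py 1 12 -.25 .25
```

```text
{'tau': 2.0, 'T': 10.0, 'p0': [0.499, -0.2125, 0.216], 'p1': [0.628, 0.137, 0.29], 'segs': [[9.9, 0.0, 12], [11.0, 1.0, 12], [11.0, 1.0, 12]]}
t 12.000 th -0.0011 J 60 phi -0.0056
bias -0.0066 fit s 1.024 rms 0.0008  now t 12.050 th 0.0046 om -0.0026 phi -0.0051 mode 0.003
[[[-0.6, 1.6, -0.3], [0.0, 0.0, 0.0], 15], [[-1.6, 4.0, -0.8], [-0.0, 0.0, 0.0], 15], [[-2.6, 6.5, -1.4], [-0.0, 0.0, 0.0], 15], [[-3.8, 9.2, -2.0], [0.0, 0.0, 0.0], 15], [[-4.9, 12.0, -2.6], [0.0, 0.0, 0.0], 15], [[-6.2, 15.0, -3.2], [0.0, 0.0, 0.0], 15], [[-7.4, 18.0, -3.9], [0.0, 0.0, 0.0], 15], [[-8.8, 21.3, -4.6], [0.0, 0.0, 0.0], 15], [[-10.2, 24.6, -5.4], [0.0, 0.0, 0.0], 15], [[-11.6, 28.1, -6.1], [0.0, 0.0, 0.0], 15], [[-13.1, 31.7, -6.9], [0.0, 0.0, 0.0], 15], [[-14.7, 35.4, -7.7], [0.0, 0.0, 0.0], 15]]
pred th [0.005 0.004 0.003 0.002 0.002 0.001 0.001 0.001 0.    0.    0.    0.
 0.    0.    0.    0.   ]
phi [-0.007 -0.004 -0.005 -0.006 -0.006 -0.006 -0.006 -0.005 -0.005 -0.004
 -0.004 -0.003 -0.003 -0.002 -0.002]
[ 0.5068 -0.1915  0.2205] f [ 0.2  0.2 -8.8] g 0.0293
tau end 3.0
```

Call:
{"op": "send_rows", "data": {
  "moves": [
    [[-0.6,1.6,-0.3],[0,0,0],15],
    [[-1.6,4.0,-0.8],[0,0,0],15],
    [[-2.6,6.5,-1.4],[0,0,0],15],
    [[-3.8,9.2,-2.0],[0,0,0],15],
    [[-4.9,12.0,-2.6],[0,0,0],15],
    [[-6.2,15.0,-3.2],[0,0,0],15],
    [[-7.4,18.0,-3.9],[0,0,0],15],
    [[-8.8,21.3,-4.6],[0,0,0],15],
    [[-10.2,24.6,-5.4],[0,0,0],15],
    [[-11.6,28.1,-6.1],[0,0,0],15],
    [[-13.1,31.7,-6.9],[0,0,0],15],
    [[-14.7,35.4,-7.7],[0,0,0],15]
  ]
}}

```text
clock: 13.05
eef_pos: [0.5202, -0.1551, 0.2281]
tool_rot: [-0.02, 1.0, -0.003, 0.001]
ft_force: [-0.3, -0.1, -7.8]
grip_width: 0.0292
```

```bash
python3 p.py 1 12 -.25 .25
```

```text
t 13.050 th 0.0012 J 29 phi -0.0051
bias -0.0097 fit s 1.022 rms 0.0002  now t 13.100 th 0.0109 om 0.0051 phi -0.0041 mode 0.014
[[[-1.0, 2.8, -0.7], [0.02, 0.0, 0.005], 15], [[-2.7, 6.7, -1.5], [0.02, 0.0, 0.005], 15], [[-4.4, 10.8, -2.4], [0.02, 0.0, 0.005], 15], [[-6.1, 15.0, -3.3], [0.02, 0.0, 0.005], 15], [[-7.9, 19.3, -4.3], [0.015, 0.0, 0.005], 15], [[-9.8, 23.7, -5.2], [0.005, 0.0, 0.005], 15], [[-11.6, 28.2, -6.2], [-0.005, 0.0, 0.005], 15], [[-13.6, 32.8, -7.2], [-0.005, 0.0, 0.005], 15], [[-15.5, 37.4, -8.3], [-0.005, 0.0, 0.005], 15], [[-17.5, 42.2, -9.3], [-0.005, 0.0, 0.005], 15], [[-19.5, 47.0, -10.4], [-0.005, 0.0, 0.005], 15], [[-21.6, 52.0, -11.4], [-0.005, 0.0, 0.005], 15]]
pred th [0.011 0.01  0.007 0.004 0.004 0.004 0.004 0.004 0.003 0.003 0.003 0.003
 0.004 0.004 0.004 0.004]
phi [-0.025 -0.025 -0.017  0.001  0.002  0.    -0.    -0.001 -0.001 -0.001
 -0.001 -0.001 -0.001 -0.001 -0.001]
[ 0.5206 -0.1544  0.2282] f [ 0.8  0.9 -9.2] g 0.0295
tau end 4.0
```

Call:
{"op": "send_rows", "data": {
  "moves": [
    [[-1.0,2.8,-0.7],[0.02,0,0],15],
    [[-2.7,6.7,-1.5],[0.02,0,0],15],
    [[-4.4,10.8,-2.4],[0.02,0,0],15],
    [[-6.1,15.0,-3.3],[0.02,0,0],15],
    [[-7.9,19.3,-4.3],[0.015,0,0],15],
    [[-9.8,23.7,-5.2],[0.005,0,0],15],
    [[-11.6,28.2,-6.2],[-0.005,0,0],15],
    [[-13.6,32.8,-7.2],[-0.005,0,0],15],
    [[-15.5,37.4,-8.3],[-0.005,0,0],15],
    [[-17.5,42.2,-9.3],[-0.005,0,0],15],
    [[-19.5,47.0,-10.4],[-0.005,0,0],15],
    [[-21.6,52.0,-11.4],[-0.005,0,0],15]
  ]
}}

```text
clock: 14.1
eef_pos: [0.5402, -0.101, 0.2396]
tool_rot: [-0.021, 1.0, 0.0, 0.001]
ft_force: [0.8, -0.5, -8.3]
grip_width: 0.0292
```

```bash
python3 p.py 1 12 -.25 .25
```

```text
t 14.100 th -0.0046 J 70 phi 0.0008
bias -0.0089 fit s 1.021 rms 0.0003  now t 14.150 th 0.0047 om 0.0065 phi 0.0022 mode 0.009
[[[-1.3, 3.4, -0.7], [0.0, 0.005, 0.005], 15], [[-3.4, 8.5, -1.8], [0.0, 0.005, 0.005], 15], [[-5.5, 13.6, -2.9], [0.005, 0.005, 0.005], 15], [[-7.7, 18.7, -4.0], [0.005, 0.005, 0.005], 15], [[-9.9, 23.9, -5.1], [0.005, 0.005, 0.005], 15], [[-12.1, 29.2, -6.2], [0.005, 0.005, 0.005], 15], [[-14.3, 34.5, -7.3], [0.005, 0.005, 0.005], 15], [[-16.5, 39.8, -8.4], [0.005, 0.005, 0.005], 15], [[-18.7, 45.1, -9.5], [0.005, 0.005, 0.005], 15], [[-21.0, 50.5, -10.7], [0.005, 0.005, 0.005], 15], [[-23.2, 55.8, -11.8], [0.005, 0.005, 0.005], 15], [[-25.5, 61.2, -12.9], [0.005, 0.005, 0.005], 15]]
pred th [0.005 0.005 0.005 0.004 0.003 0.003 0.002 0.002 0.002 0.002 0.002 0.002
 0.002 0.003 0.003 0.003]
phi [ 0.001 -0.001 -0.003 -0.004 -0.004 -0.004 -0.003 -0.003 -0.003 -0.003
 -0.002 -0.002 -0.002 -0.001 -0.001]
[ 0.5407 -0.0999  0.2398] f [ 0.3  1.6 -8.4] g 0.0295
tau end 5.0
```

Call:
{"op": "send_rows", "data": {
  "moves": [
    [[-1.3,3.4,-0.7],[0,0,0],15],
    [[-3.4,8.5,-1.8],[0,0,0.005],15],
    [[-5.5,13.6,-2.9],[0.005,0,0.005],15],
    [[-7.7,18.7,-4.0],[0.005,0,0.005],15],
    [[-9.9,23.9,-5.1],[0.005,0,0.005],15],
    [[-12.1,29.2,-6.2],[0.005,0,0.005],15],
    [[-14.3,34.5,-7.3],[0.005,0,0.005],15],
    [[-16.5,39.8,-8.4],[0.005,0,0.005],15],
    [[-18.7,45.1,-9.5],[0.005,0,0.005],15],
    [[-21.0,50.5,-10.7],[0.005,0,0.005],15],
    [[-23.2,55.8,-11.8],[0.005,0,0.005],15],
    [[-25.5,61.2,-12.9],[0.005,0,0.005],15]
  ]
}}

```text
clock: 15.15
eef_pos: [0.5637, -0.0372, 0.2531]
tool_rot: [-0.019, 1.0, -0.001, 0.002]
ft_force: [0.1, -0.2, -7.8]
grip_width: 0.0292
```

```bash
python3 p.py 1 12 -.25 .25
```

```text
t 15.150 th -0.0016 J 124 phi -0.0028
bias -0.0087 fit s 1.020 rms 0.0003  now t 15.200 th 0.0070 om 0.0039 phi -0.0014 mode 0.010
[[[-1.4, 3.7, -0.8], [0.005, 0.005, 0.0], 15], [[-3.6, 9.1, -2.0], [0.005, 0.005, 0.0], 15], [[-5.8, 14.5, -3.1], [0.005, 0.005, 0.0], 15], [[-8.0, 19.8, -4.3], [0.005, 0.005, 0.0], 15], [[-10.2, 25.1, -5.4], [0.005, 0.005, 0.0], 15], [[-12.4, 30.4, -6.6], [0.005, 0.005, 0.0], 15], [[-14.6, 35.7, -7.7], [0.005, 0.005, 0.0], 15], [[-16.8, 40.9, -8.8], [0.005, 0.005, 0.0], 15], [[-18.9, 46.0, -9.9], [0.005, 0.005, 0.0], 15], [[-21.0, 51.2, -11.0], [0.005, 0.005, 0.0], 15], [[-23.1, 56.2, -12.1], [0.005, 0.005, 0.0], 15], [[-25.2, 61.2, -13.2], [0.005, 0.005, 0.0], 15]]
pred th [ 0.007  0.007  0.005  0.003  0.002  0.002  0.001  0.001  0.     0.
 -0.    -0.    -0.    -0.    -0.     0.   ]
phi [-0.006 -0.009 -0.008 -0.008 -0.007 -0.006 -0.006 -0.005 -0.005 -0.004
 -0.004 -0.003 -0.003 -0.003 -0.002]
[ 0.5643 -0.0361  0.2533] f [ 0.9  1.4 -8. ] g 0.0295
tau end 6.0
```

Call:
{"op": "send_rows", "data": {
  "moves": [
    [[-1.4,3.7,-0.8],[0.005,0,0],15],
    [[-3.6,9.1,-2.0],[0.005,0.005,0],15],
    [[-5.8,14.5,-3.1],[0.005,0.005,0],15],
    [[-8.0,19.8,-4.3],[0.005,0.005,0],15],
    [[-10.2,25.1,-5.4],[0.005,0.005,0],15],
    [[-12.4,30.4,-6.6],[0.005,0.005,0],15],
    [[-14.6,35.7,-7.7],[0.005,0.005,0],15],
    [[-16.8,40.9,-8.8],[0.005,0.005,0],15],
    [[-18.9,46.0,-9.9],[0.005,0.005,0],15],
    [[-21.0,51.2,-11.0],[0.005,0.005,0],15],
    [[-23.1,56.2,-12.1],[0.005,0.005,0],15],
    [[-25.2,61.2,-13.2],[0.005,0.005,0],15]
  ]
}}

```text
clock: 16.2
eef_pos: [0.5872, 0.0266, 0.2666]
tool_rot: [-0.019, 1.0, -0.003, -0.0]
ft_force: [0.4, 0.7, -9.5]
grip_width: 0.0294
```

```bash
python3 p.py 1 12 -.25 .25; cat > v.py <<'E'
from arm import *
im=cv2.imread("pics/last.png"); o=readout.get_obs(); foot=lamp_pose(o); t,J,b=lean(im[:,:,::-1],"top",o,-.2,.2); print(t,b)
x0,y0,x1,y1=max(b[0]-20,0),max(b[1]-10,0),b[2]+20,b[3]+30; k=5
a=np.clip(cv2.resize(im[y0:y1,x0:x1],None,fx=k,fy=k,interpolation=cv2.INTER_NEAREST)*1.8,0,255).astype(np.uint8)
for th,col in ((t,(0,0,255)),):
    P,f,bk,RA=drum(th,foot=foot); cv2.polylines(a,[cv2.convexHull(np.int32((proj("top",np.vstack([f,bk]))-[x0,y0]+.5)*k))],True,col); cv2.polylines(a,[np.int32((proj("top",f)-[x0,y0]+.5)*k)],True,col)
u=(proj("top",P)[0]-[x0,y0]+.5)*k; cv2.circle(a,(int(u[0]),int(u[1])),4,(255,0,255),-1)
cv2.imwrite(sys.argv[1],a)
E
python3 v.py pics/e.png
```

```text
t 16.200 th -0.0021 J 243 phi -0.0064
bias -0.0106 fit s 1.022 rms 0.0002  now t 16.250 th 0.0082 om 0.0001 phi -0.0050 mode 0.008
[[[-1.3, 3.3, -0.7], [0.005, 0.0, 0.0], 15], [[-3.3, 8.2, -1.7], [0.005, 0.0, 0.0], 15], [[-5.3, 12.9, -2.8], [0.005, 0.0, 0.0], 15], [[-7.2, 17.6, -3.8], [0.0, 0.0, 0.0], 15], [[-9.1, 22.2, -4.8], [0.0, 0.0, 0.0], 15], [[-11.0, 26.7, -5.8], [0.0, 0.0, 0.0], 15], [[-12.8, 31.1, -6.8], [0.0, 0.0, 0.0], 15], [[-14.6, 35.4, -7.7], [0.0, 0.0, 0.0], 15], [[-16.3, 39.6, -8.7], [0.0, 0.0, 0.0], 15], [[-18.0, 43.7, -9.6], [0.0, 0.0, 0.0], 15], [[-19.7, 47.6, -10.4], [0.0, 0.0, 0.0], 15], [[-21.3, 51.5, -11.3], [-0.0, 0.0, 0.0], 15]]
pred th [0.008 0.007 0.005 0.004 0.003 0.002 0.001 0.001 0.001 0.001 0.001 0.
 0.    0.    0.001 0.001]
phi [-0.009 -0.01  -0.007 -0.007 -0.006 -0.006 -0.003 -0.003 -0.003 -0.003
 -0.002 -0.002 -0.002 -0.002 -0.001]
[0.5878 0.0277 0.2669] f [ 2.3  1.5 -8.1] g 0.0293
tau end 7.0
0.004867373881819028 (np.int64(195), np.int64(91), np.int64(262), np.int64(134))
```

View pics/e.png

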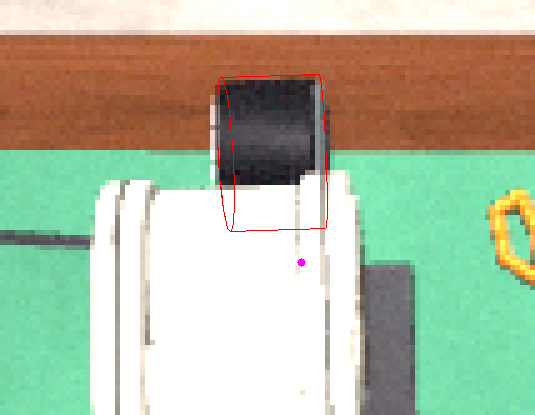

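Call:
{"op": "send_rows", "data": {
  "moves": [
    [[-1.3,3.3,-0.7],[0.005,0,0],15],
    [[-3.3,8.2,-1.7],[0.005,0,0],15],
    [[-5.3,12.9,-2.8],[0.005,0,0],15],
    [[-7.2,17.6,-3.8],[0,0,0],15],
    [[-9.1,22.2,-4.8],[0,0,0],15],
    [[-11.0,26.7,-5.8],[0,0,0],15],
    [[-12.8,31.1,-6.8],[0,0,0],15],
    [[-14.6,35.4,-7.7],[0,0,0],15],
    [[-16.3,39.6,-8.7],[0,0,0],15],
    [[-18.0,43.7,-9.6],[0,0,0],15],
    [[-19.7,47.6,-10.4],[0,0,0],15],
    [[-21.3,51.5,-11.3],[0,0,0],15]
  ]
}}

```text
clock: 17.25
eef_pos: [0.6071, 0.0804, 0.278]
tool_rot: [-0.02, 1.0, -0.003, 0.0]
ft_force: [-0.1, 0.0, -8.1]
grip_width: 0.0289
```

```bash
sed -i 's/    co=np.linalg.inv(np.eye(3)); cen=/    w=w*(mx<170); cen=/' arm.py; python3 p.py 1 12 -.25 .25
```

```text
t 17.250 th -0.0087 J 160 phi -0.0050
bias -0.0092 fit s 1.022 rms 0.0005  now t 17.300 th 0.0005 om -0.0035 phi -0.0039 mode -0.002
[[[-1.0, 2.5, -0.6], [-0.0, 0.0, 0.0], 15], [[-2.5, 6.1, -1.4], [-0.0, 0.0, 0.0], 15], [[-3.9, 9.5, -2.1], [-0.0, 0.0, 0.0], 15], [[-5.3, 12.9, -2.9], [-0.0, 0.0, 0.0], 15], [[-6.7, 16.1, -3.6], [-0.0, 0.0, 0.0], 15], [[-8.0, 19.2, -4.3], [-0.005, 0.0, 0.0], 15], [[-9.2, 22.2, -4.9], [-0.005, 0.0, 0.0], 15], [[-10.4, 25.0, -5.5], [-0.005, 0.0, 0.0], 15], [[-11.5, 27.7, -6.1], [-0.005, 0.0, 0.0], 15], [[-12.5, 30.2, -6.7], [-0.005, 0.0, 0.0], 15], [[-13.5, 32.6, -7.2], [-0.005, 0.0, 0.0], 15], [[-14.5, 34.9, -7.7], [-0.005, 0.0, 0.0], 15]]
pred th [0.001 0.    0.    0.    0.    0.    0.    0.    0.    0.    0.    0.
 0.    0.    0.    0.   ]
phi [-0.003 -0.002 -0.002 -0.001 -0.001 -0.     0.     0.    -0.    -0.
 -0.    -0.    -0.    -0.    -0.   ]
[0.6075 0.0813 0.2782] f [ 0.4  0.7 -8.7] g 0.029
tau end 8.0
```

Call:
{"op": "send_rows", "data": {
  "moves": [
    [[-1.0,2.5,-0.6],[0,0,0],15],
    [[-2.5,6.1,-1.4],[0,0,0],15],
    [[-3.9,9.5,-2.1],[0,0,0],15],
    [[-5.3,12.9,-2.9],[0,0,0],15],
    [[-6.7,16.1,-3.6],[0,0,0],15],
    [[-8.0,19.2,-4.3],[-0.005,0,0],15],
    [[-9.2,22.2,-4.9],[-0.005,0,0],15],
    [[-10.4,25.0,-5.5],[-0.005,0,0],15],
    [[-11.5,27.7,-6.1],[-0.005,0,0],15],
    [[-12.5,30.2,-6.7],[-0.005,0,0],15],
    [[-13.5,32.6,-7.2],[-0.005,0,0],15],
    [[-14.5,34.9,-7.7],[-0.005,0,0],15]
  ]
}}

```text
clock: 18.3
eef_pos: [0.6206, 0.117, 0.2858]
tool_rot: [-0.02, 1.0, 0.001, 0.0]
ft_force: [-0.2, 0.7, -8.6]
grip_width: 0.0293
```

```bash
python3 p.py 1 12 -.25 .25
```

```text
t 18.300 th -0.0203 J 206 phi 0.0011
bias -0.0035 fit s 1.028 rms 0.0011  now t 18.350 th -0.0165 om -0.0072 phi 0.0017 mode -0.021
[[[-0.6, 1.4, -0.3], [-0.025, 0.0, 0.005], 15], [[-1.4, 3.4, -0.7], [-0.03, 0.0, 0.005], 15], [[-2.2, 5.2, -1.1], [-0.03, 0.0, 0.005], 15], [[-2.9, 6.9, -1.5], [-0.025, 0.0, 0.005], 15], [[-3.6, 8.5, -1.8], [-0.02, 0.0, 0.005], 15], [[-4.2, 10.0, -2.1], [-0.015, 0.0, 0.005], 15], [[-4.7, 11.3, -2.4], [-0.015, 0.0, 0.005], 15], [[-5.2, 12.5, -2.7], [-0.015, 0.0, 0.005], 15], [[-5.7, 13.6, -2.9], [-0.01, 0.0, 0.005], 15], [[-6.1, 14.6, -3.1], [-0.01, 0.0, 0.005], 15], [[-6.5, 15.5, -3.3], [-0.005, 0.0, 0.005], 15], [[-6.8, 16.2, -3.5], [-0.005, 0.0, 0.005], 15]]
pred th [-0.016 -0.016 -0.012 -0.009 -0.006 -0.004 -0.003 -0.002 -0.002 -0.001
 -0.001 -0.    -0.    -0.     0.     0.   ]
phi [0.025 0.031 0.022 0.016 0.013 0.009 0.006 0.005 0.005 0.005 0.004 0.004
 0.004 0.003 0.   ]
[0.6208 0.1175 0.2859] f [ 1.2  1.2 -8.4] g 0.0291
tau end 9.0
```

```bash
python3 v.py pics/f.png; python3 - <<'E'
from arm import *
sd=camera("side"); o=readout.get_obs(); foot=lamp_pose(o); t,J,b=lean(sd,"side",o,-.25,.25); print("side",t,J)
a=cv2.imread("pics/f.png"); k=4; x0,y0,x1,y1=b[0]-15,b[1]-10,b[2]+25,b[3]+45
c=np.clip(cv2.resize(sd[y0:y1,x0:x1,::-1],None,fx=k,fy=k,interpolation=cv2.INTER_NEAREST)*1.4,0,255).astype(np.uint8)
P,f,bk,RA=drum(0,foot=foot)
for q in (f,bk): cv2.polylines(c,[np.int32((proj("side",q)-[x0,y0]+.5)*k)],True,(0,0,255))
h=max(a.shape[0],c.shape[0]); m=np.zeros((h,a.shape[1]+c.shape[1],3),np.uint8); m[:a.shape[0],:a.shape[1]]=a; m[:c.shape[0],a.shape[1]:]=c
s=min(1,800/m.shape[1],600/h); cv2.imwrite("pics/g.png",cv2.resize(m,None,fx=s,fy=s))
E
```

```text
-0.017567343559192216 (np.int64(153), np.int64(73), np.int64(221), np.int64(118))
side -0.25 172.18341064453125
```

View pics/g.png

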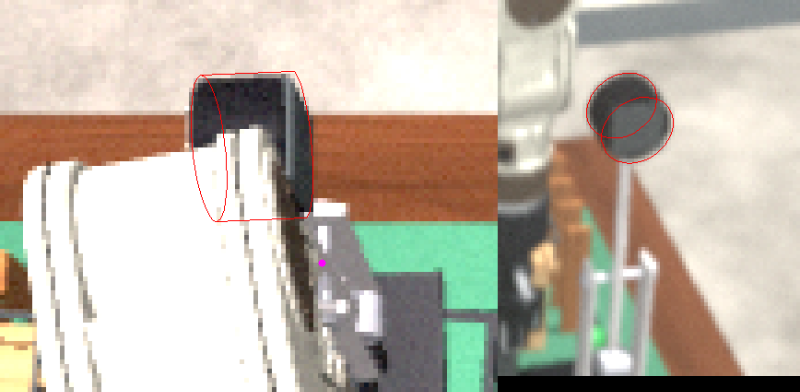

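```bash
python3 - <<'E'
import json
c=json.load(open("carry.json")); c["tau"]=8.; json.dump(c,open("carry.json","w"))
from arm import *
o=readout.get_obs(); p,RL=lamp_pose(o); s=800/ (cv2.imread("pics/f.png").shape[1]+ 0)
a=cv2.imread("pics/f.png"); print(a.shape)
for x in (.15,.09):
    for y in (-.015,.015):
        u=proj("top",RL.apply([x,y,.175])+p)[0]; print(x,y,u,(u-[133,63]+.5)*5)
print(p)
E
python3 p.py 1 12 -.25 .25
```

```text
(425, 540, 3)
0.15 -0.015 [206.7316 107.1203] [371.1579 223.1017]
0.15 0.015 [195.918  107.5253] [317.0899 225.1263]
0.09 -0.015 [207.1522 128.1912] [373.2609 328.4562]
0.09 0.015 [196.2643 128.5955] [318.8217 330.4775]
[0.6159 0.1173 0.1112]
t 18.400 th -0.0228 J 200 phi 0.0013
bias -0.0028 fit s 1.031 rms 0.0012  now t 18.450 th -0.0194 om -0.0117 phi 0.0009 mode -0.027
[[[-0.8, 1.9, -0.4], [-0.03, 0.0, 0.0], 15], [[-1.6, 3.9, -0.9], [-0.04, 0.0, 0.0], 15], [[-2.4, 5.8, -1.3], [-0.04, 0.0, 0.0], 15], [[-3.1, 7.5, -1.6], [-0.03, 0.0, 0.0], 15], [[-3.8, 9.1, -2.0], [-0.025, 0.0, 0.0], 15], [[-4.4, 10.6, -2.3], [-0.015, 0.0, 0.0], 15], [[-4.9, 11.9, -2.6], [-0.005, 0.0, 0.0], 15], [[-5.5, 13.1, -2.8], [-0.005, 0.0, 0.0], 15], [[-5.9, 14.2, -3.1], [-0.005, 0.0, 0.0], 15], [[-6.3, 15.2, -3.3], [-0.005, 0.0, 0.0], 15], [[-6.7, 16.0, -3.4], [-0.005, 0.0, 0.0], 15], [[-7.0, 16.8, -3.6], [-0.005, 0.0, 0.0], 15]]
pred th [-0.019 -0.019 -0.014 -0.01  -0.007 -0.005 -0.004 -0.002 -0.002 -0.001
 -0.001 -0.    -0.    -0.    -0.     0.   ]
phi [0.033 0.04  0.025 0.008 0.007 0.007 0.007 0.007 0.006 0.006 0.005 0.005
 0.004 0.004 0.004]
[0.6206 0.117  0.2857] f [-0.4 -0.  -9. ] g 0.0297
tau end 9.0
```

Call:
{"op": "send_rows", "data": {
  "moves": [
    [[-0.8,1.9,-0.4],[-0.04,0,0],15],
    [[-1.6,3.9,-0.9],[-0.05,0,0],15],
    [[-2.4,5.8,-1.3],[-0.05,0,0],15],
    [[-3.1,7.5,-1.6],[-0.04,0,0],15],
    [[-3.8,9.1,-2.0],[-0.03,0,0],15],
    [[-4.4,10.6,-2.3],[-0.015,0,0],15],
    [[-4.9,11.9,-2.6],[-0.005,0,0],15],
    [[-5.5,13.1,-2.8],[-0.005,0,0],15],
    [[-5.9,14.2,-3.1],[-0.005,0,0],15],
    [[-6.3,15.2,-3.3],[-0.005,0,0],15]
  ]
}}

```text
clock: 19.28
eef_pos: [0.6263, 0.1327, 0.289]
tool_rot: [-0.02, 1.0, 0.003, 0.0]
ft_force: [-1.1, -0.5, -9.0]
grip_width: 0.0297
```

```bash
python3 - <<'E'
import json
h=json.load(open("hist.json"))[:-2]
for i,a in enumerate((.04,.05,.05,.04,.03,.015)+(.005,)*4): h[-10+i][1]=.0009+a
json.dump(h,open("hist.json","w"))
c=json.load(open("carry.json")); c["tau"]=8+10/12; c["segs"][-1][2]=10; json.dump(c,open("carry.json","w")); print(c["segs"][-3:])
E
python3 p.py 2 12 -.25 .25
```

```text
[[16.25, 6.0, 12], [17.3, 7.0, 12], [18.45, 8.0, 10]]
t 19.283 th 0.0030 J 198 phi 0.0059
t 19.333 th 0.0048 J 198 phi 0.0062
bias -0.0025 fit s 1.016 rms 0.0011  now t 19.383 th 0.0077 om 0.0202 phi 0.0060 mode 0.021
[[[-0.3, 0.6, -0.2], [0.015, 0.0, 0.005], 15], [[-0.6, 1.4, -0.3], [0.02, 0.0, 0.005], 15], [[-0.9, 2.0, -0.5], [0.015, 0.0, 0.005], 15], [[-1.1, 2.6, -0.6], [0.02, 0.0, 0.005], 15], [[-1.3, 3.0, -0.7], [0.015, 0.0, 0.005], 15], [[-1.5, 3.4, -0.7], [0.02, 0.0, 0.005], 15], [[-1.6, 3.7, -0.8], [0.02, 0.0, 0.005], 15], [[-1.7, 3.9, -0.8], [0.015, 0.0, 0.005], 15], [[-1.7, 4.1, -0.9], [0.015, 0.0, 0.005], 15], [[-1.8, 4.2, -0.9], [0.015, 0.0, 0.005], 15], [[-1.8, 4.3, -0.9], [0.015, 0.0, 0.005], 15], [[-1.8, 4.3, -0.9], [0.015, 0.0, 0.005], 15]]
pred th [0.008 0.009 0.009 0.009 0.007 0.005 0.004 0.003 0.003 0.002 0.002 0.002
 0.002 0.002 0.002 0.003]
phi [-0.009 -0.009 -0.01  -0.013 -0.011 -0.01  -0.009 -0.008 -0.008 -0.007
 -0.006 -0.005 -0.005 -0.004 -0.003]
[0.6263 0.1326 0.289 ] f [ 0.8 -0.2 -9.2] g 0.029
tau end 9.833333333333334
```

Call:
{"op": "send_rows", "data": {
  "moves": [
    [[-0.3,0.6,-0.2],[0.015,0,0],15],
    [[-0.6,1.4,-0.3],[0.02,0,0],15],
    [[-0.9,2.0,-0.5],[0.015,0,0],15],
    [[-1.1,2.6,-0.6],[0.02,0,0],15],
    [[-1.3,3.0,-0.7],[0.015,0,0],15],
    [[-1.5,3.4,-0.7],[0.02,0,0],15],
    [[-1.6,3.7,-0.8],[0.02,0,0],15],
    [[-1.7,3.9,-0.8],[0.015,0,0],15],
    [[-1.7,4.1,-0.9],[0.015,0,0],15],
    [[-1.8,4.2,-0.9],[0.015,0,0],15],
    [[-1.8,4.3,-0.9],[0.015,0,0],15],
    [[-1.8,4.3,-0.9],[0.015,0,0],15]
  ]
}}

```text
clock: 20.38
eef_pos: [0.628, 0.1369, 0.29]
tool_rot: [-0.02, 1.0, -0.004, 0.001]
ft_force: [0.1, 0.0, -8.5]
grip_width: 0.0291
```

```bash
echo '{"bias":-0.005,"win":4.0}' > cfg.json; python3 p.py 2 10 -.25 .25
```

```text
t 20.383 th -0.0143 J 211 phi -0.0089
t 20.433 th -0.0153 J 209 phi -0.0090
bias 0.0025 fit s 0.976 rms 0.0013  now t 20.483 th -0.0189 om -0.0269 phi -0.0089 mode -0.037
[[[-0.0, 0.0, -0.0], [-0.045, 0.0, 0.005], 15], [[-0.0, 0.0, -0.0], [-0.055, 0.0, 0.005], 15], [[-0.0, 0.0, -0.0], [-0.055, 0.0, 0.005], 15], [[-0.0, 0.0, -0.0], [-0.045, 0.0, 0.005], 15], [[-0.0, 0.0, -0.0], [-0.035, 0.0, 0.005], 15], [[-0.0, 0.0, -0.0], [-0.025, 0.0, 0.005], 15], [[-0.0, 0.0, -0.0], [-0.015, 0.0, 0.005], 15], [[-0.0, 0.0, -0.0], [-0.015, 0.0, 0.005], 15], [[-0.0, 0.0, -0.0], [-0.015, 0.0, 0.005], 15], [[-0.0, 0.0, -0.0], [-0.015, 0.0, 0.005], 15]]
pred th [-0.019 -0.02  -0.016 -0.011 -0.008 -0.006 -0.004 -0.003 -0.002 -0.001
 -0.001 -0.    -0.     0.     0.     0.   ]
phi [0.036 0.044 0.025 0.006 0.007 0.007 0.007 0.007 0.006 0.006 0.005 0.005
 0.004 0.004 0.003]
[0.628 0.137 0.29 ] f [-0.8 -0.3 -8.2] g 0.0292
tau end 10.666666666666668
```

Call:
{"op": "send_rows", "data": {
  "moves": [
    [[0,0,0],[-0.045,0,0],15],
    [[0,0,0],[-0.055,0,0],15],
    [[0,0,0],[-0.055,0,0],15],
    [[0,0,0],[-0.045,0,0],15],
    [[0,0,0],[-0.035,0,0],15],
    [[0,0,0],[-0.025,0,0],15],
    [[0,0,0],[-0.015,0,0],15],
    [[0,0,0],[-0.015,0,0],15],
    [[0,0,0],[-0.015,0,0],15],
    [[0,0,0],[-0.015,0,0],15]
  ]
}}

```text
clock: 21.32
eef_pos: [0.628, 0.1371, 0.29]
tool_rot: [-0.02, 1.0, 0.003, 0.0]
ft_force: [0.7, 0.2, -8.9]
grip_width: 0.0297
```

```bash
echo '{"bias":0.0,"win":3.1}' > cfg.json; python3 p.py 3 8 -.25 .25
```

```text
t 21.317 th -0.0059 J 212 phi 0.0060
t 21.367 th -0.0067 J 208 phi 0.0060
t 21.417 th -0.0071 J 210 phi 0.0060
bias 0.0043 fit s 0.998 rms 0.0009  now t 21.467 th -0.0108 om 0.0021 phi 0.0060 mode -0.009
[[[-0.1, 0.1, -0.0], [-0.01, 0.0, 0.005], 15], [[-0.1, 0.1, -0.0], [-0.01, 0.0, 0.005], 15], [[-0.1, 0.1, -0.0], [-0.01, 0.0, 0.005], 15], [[-0.1, 0.1, -0.0], [-0.005, 0.0, 0.005], 15], [[-0.1, 0.1, -0.0], [-0.005, 0.0, 0.005], 15], [[-0.1, 0.1, -0.0], [-0.0, 0.0, 0.005], 15], [[-0.1, 0.1, -0.0], [0.005, 0.0, 0.005], 15], [[-0.1, 0.1, -0.0], [0.005, 0.0, 0.005], 15]]
pred th [-0.011 -0.009 -0.006 -0.004 -0.003 -0.002 -0.002 -0.001 -0.001 -0.001
 -0.001 -0.001 -0.001 -0.001 -0.001 -0.001]
phi [0.014 0.015 0.011 0.003 0.002 0.002 0.003 0.003 0.002 0.002 0.002 0.002
 0.002 0.002 0.001]
[0.628  0.1369 0.29  ] f [ 0.5  0.1 -8.5] g 0.0293
tau end 11.333333333333334
```

Call:
{"op": "send_rows", "data": {
  "moves": [
    [[0,0,0],[-0.02,0,0],15],
    [[0,0,0],[-0.025,0,0],15],
    [[0,0,0],[-0.025,0,0],15],
    [[0,0,0],[-0.02,0,0],15],
    [[0,0,0],[-0.01,0,0],15],
    [[0,0,0],[0,0,0],15],
    [[0,0,0],[0.005,0,0],15],
    [[0,0,0],[0.005,0,0],15]
  ]
}}

```text
clock: 22.13
eef_pos: [0.6279, 0.1373, 0.29]
tool_rot: [-0.021, 1.0, 0.0, 0.0]
ft_force: [-0.4, 0.2, -9.8]
grip_width: 0.0291
```

```bash
python3 - <<'E'
import json
h=json.load(open("hist.json"))
for i,a in enumerate((.02,.025,.025,.02,.01,0,-.005,-.005)): h[-8+i][1]=.006+a
json.dump(h,open("hist.json","w"))
E
python3 p.py 3 10 -.25 .25
```

```text
t 22.133 th 0.0119 J 206 phi 0.0008
t 22.183 th 0.0125 J 210 phi 0.0010
t 22.233 th 0.0162 J 206 phi 0.0011
bias 0.0022 fit s 1.019 rms 0.0009  now t 22.283 th 0.0139 om 0.0210 phi 0.0011 mode 0.028
[[[-0.0, -0.1, -0.0], [0.03, 0.0, 0.005], 15], [[-0.0, -0.1, -0.0], [0.035, 0.0, 0.005], 15], [[-0.0, -0.1, -0.0], [0.035, 0.0, 0.005], 15], [[-0.0, -0.1, -0.0], [0.03, 0.0, 0.005], 15], [[-0.0, -0.1, -0.0], [0.025, 0.0, 0.005], 15], [[-0.0, -0.1, -0.0], [0.015, 0.0, 0.005], 15], [[-0.0, -0.1, -0.0], [0.01, 0.0, 0.005], 15], [[-0.0, -0.1, -0.0], [0.005, 0.0, 0.005], 15], [[-0.0, -0.1, -0.0], [0.005, 0.0, 0.005], 15], [[-0.0, -0.1, -0.0], [0.005, 0.0, 0.005], 15]]
pred th [0.014 0.014 0.011 0.008 0.005 0.004 0.003 0.002 0.001 0.001 0.001 0.001
 0.    0.    0.    0.   ]
phi [-0.028 -0.036 -0.023 -0.009 -0.003 -0.004 -0.004 -0.004 -0.004 -0.004
 -0.004 -0.003 -0.003 -0.003 -0.002]
[0.6279 0.1371 0.29  ] f [-0.3 -0.9 -8.6] g 0.0295
tau end 12.166666666666668
```

Call:
{"op": "send_rows", "data": {
  "moves": [
    [[0,0,0],[0.03,0,0],15],
    [[0,0,0],[0.035,0,0],15],
    [[0,0,0],[0.035,0,0],15],
    [[0,0,0],[0.03,0,0],15],
    [[0,0,0],[0.025,0,0],15],
    [[0,0,0],[0.015,0,0],15],
    [[0,0,0],[0.01,0,0],15],
    [[0,0,0],[0.005,0,0],15],
    [[0,0,0],[0.005,0,0],15],
    [[0,0,0],[0.005,0,0],15]
  ]
}}

```text
clock: 23.12
eef_pos: [0.628, 0.1368, 0.29]
tool_rot: [-0.02, 1.0, -0.002, 0.001]
ft_force: [0.5, 0.1, -8.8]
grip_width: 0.0291
```

```bash
python3 p.py 3 10 -.25 .25
```

```text
t 23.117 th 0.0026 J 203 phi -0.0039
t 23.167 th 0.0021 J 206 phi -0.0039
t 23.217 th 0.0012 J 207 phi -0.0040
bias 0.0047 fit s 1.015 rms 0.0007  now t 23.267 th -0.0035 om -0.0077 phi -0.0040 mode -0.009
[[[-0.0, -0.1, -0.1], [-0.0, 0.0, 0.005], 15], [[-0.0, -0.1, -0.1], [-0.005, 0.0, 0.005], 15], [[-0.0, -0.1, -0.1], [-0.005, 0.0, 0.005], 15], [[-0.0, -0.1, -0.1], [-0.005, 0.0, 0.005], 15], [[-0.0, -0.1, -0.1], [-0.005, 0.0, 0.005], 15], [[-0.0, -0.1, -0.1], [-0.005, 0.0, 0.005], 15], [[-0.0, -0.1, -0.1], [-0.005, 0.0, 0.005], 15], [[-0.0, -0.1, -0.1], [-0.005, 0.0, 0.005], 15], [[-0.0, -0.1, -0.1], [-0.005, 0.0, 0.005], 15], [[-0.0, -0.1, -0.1], [-0.005, 0.0, 0.005], 15]]
pred th [-0.004 -0.004 -0.004 -0.003 -0.002 -0.002 -0.001 -0.001 -0.001 -0.001
 -0.001 -0.001 -0.001 -0.001 -0.001 -0.001]
phi [-0.001  0.001  0.002  0.002  0.003  0.003  0.002  0.002  0.002  0.002
  0.002  0.002  0.001  0.001  0.001]
[0.628  0.1371 0.2899] f [-0.1  0.6 -8.1] g 0.0293
tau end 13.000000000000002
```

Call:
{"op": "send_rows", "data": {
  "moves": [
    [[0,0,0],[0,0,0],15],
    [[0,0,0],[-0.005,0,0],15],
    [[0,0,0],[-0.005,0,0],15],
    [[0,0,0],[-0.005,0,0],15],
    [[0,0,0],[-0.005,0,0],15],
    [[0,0,0],[-0.005,0,0],15],
    [[0,0,0],[-0.005,0,0],15],
    [[0,0,0],[-0.005,0,0],15],
    [[0,0,0],[-0.005,0,0],15],
    [[0,0,0],[-0.005,0,0],15]
  ]
}}

```text
clock: 24.1
eef_pos: [0.628, 0.1371, 0.2899]
tool_rot: [-0.02, 1.0, 0.001, 0.0]
ft_force: [-0.6, -0.1, -9.2]
grip_width: 0.0292
```

```bash
echo '{"bias":0.003,"win":3.5}' > cfg.json; python3 p.py 3 10 -.25 .25
```

```text
t 24.100 th 0.0012 J 209 phi 0.0011
t 24.150 th 0.0012 J 212 phi 0.0010
t 24.200 th 0.0011 J 210 phi 0.0010
bias 0.0036 fit s 1.008 rms 0.0008  now t 24.250 th -0.0027 om -0.0001 phi 0.0011 mode -0.003
[[[-0.0, -0.1, -0.0], [-0.0, 0.0, 0.005], 15], [[-0.0, -0.1, -0.0], [-0.0, 0.0, 0.005], 15], [[-0.0, -0.1, -0.0], [-0.0, 0.0, 0.005], 15], [[-0.0, -0.1, -0.0], [-0.0, 0.0, 0.005], 15], [[-0.0, -0.1, -0.0], [-0.0, 0.0, 0.005], 15], [[-0.0, -0.1, -0.0], [-0.0, 0.0, 0.005], 15], [[-0.0, -0.1, -0.0], [-0.0, 0.0, 0.005], 15], [[-0.0, -0.1, -0.0], [-0.0, 0.0, 0.005], 15], [[-0.0, -0.1, -0.0], [-0.0, 0.0, 0.005], 15], [[-0.0, -0.1, -0.0], [-0.0, 0.0, 0.005], 15]]
pred th [-0.003 -0.002 -0.002 -0.001 -0.001 -0.001 -0.    -0.    -0.    -0.
 -0.    -0.    -0.    -0.    -0.    -0.   ]
phi [0.002 0.003 0.003 0.003 0.003 0.002 0.002 0.002 0.002 0.002 0.001 0.001
 0.001 0.001 0.001]
[0.6279 0.1371 0.29  ] f [ 0.7  0.6 -9.5] g 0.0291
tau end 13.833333333333336
```

Call:
{"op": "send_rows", "data": {
  "moves": [
    [[0,0,0],[0,0,0],15],
    [[0,0,0],[0,0,0],15],
    [[0,0,0],[0,0,0],15],
    [[0,0,0],[0,0,0],15],
    [[0,0,0],[0,0,0],15],
    [[0,0,0],[0,0,0],15],
    [[0,0,0],[0,0,0],15],
    [[0,0,0],[0,0,0],15],
    [[0,0,0],[0,0,0],15],
    [[0,0,0],[0,0,0],15],
    [[0,0,0],[0,0,0],15],
    [[0,0,0],[0,0,0],15]
  ]
}}

```text
clock: 25.25
eef_pos: [0.6279, 0.1371, 0.2899]
tool_rot: [-0.02, 1.0, 0.001, 0.0]
ft_force: [0.6, -0.1, -9.1]
grip_width: 0.0289
```

```bash
python3 p.py 2 12 -.25 .25 | grep -v '^\[\['
```

```text
t 25.250 th 0.0012 J 211 phi 0.0010
t 25.300 th 0.0010 J 210 phi 0.0011
bias 0.0026 fit s 1.017 rms 0.0007  now t 25.350 th -0.0014 om 0.0003 phi 0.0011 mode -0.001
pred th [-0.001 -0.001 -0.001 -0.001 -0.    -0.    -0.    -0.    -0.    -0.
 -0.     0.     0.    -0.    -0.    -0.   ]
phi [0.002 0.002 0.002 0.002 0.001 0.001 0.001 0.001 0.001 0.001 0.001 0.001
 0.001 0.001 0.   ]
[0.628  0.1371 0.29  ] f [ 1.   0.1 -9.1] g 0.0292
tau end 14.833333333333336
```

Call:
{"op": "send_rows", "data": {
  "moves": [
    [[0,0,0],[0,0,0],15],
    [[0,0,0],[0,0,0],15],
    [[0,0,0],[0,0,0],15],
    [[0,0,0],[0,0,0],15],
    [[0,0,0],[0,0,0],15],
    [[0,0,0],[0,0,0],15],
    [[0,0,0],[0,0,0],15],
    [[0,0,0],[0,0,0],15],
    [[0,0,0],[0,0,0],15],
    [[0,0,0],[0,0,0],15],
    [[0,0,0],[0,0,0],15],
    [[0,0,0],[0,0,0],15]
  ]
}}

```text
clock: 26.35
eef_pos: [0.628, 0.1371, 0.29]
tool_rot: [-0.02, 1.0, 0.001, 0.0]
ft_force: [0.2, 1.4, -9.0]
grip_width: 0.0293
```

Call:
{"op": "send_rows", "data": {
  "moves": [
    [[0,0,0],[0,0,0],15],
    [[0,0,0],[0,0,0],15],
    [[0,0,0],[0,0,0],15],
    [[0,0,0],[0,0,0],15],
    [[0,0,0],[0,0,0],15],
    [[0,0,0],[0,0,0],15],
    [[0,0,0],[0,0,0],15],
    [[0,0,0],[0,0,0],15],
    [[0,0,0],[0,0,0],15],
    [[0,0,0],[0,0,0],15],
    [[0,0,0],[0,0,0],15],
    [[0,0,0],[0,0,0],15]
  ]
}}

```text
clock: 27.35
eef_pos: [0.628, 0.1371, 0.29]
tool_rot: [-0.02, 1.0, 0.001, 0.0]
ft_force: [0.3, -0.1, -8.7]
grip_width: 0.0297
```

```bash
python3 m.py -.25 .25 1
```

```text
t 27.350 th 0.0009 J 208 phi 0.0010
27.4 [0.628  0.1371 0.2899] f [ 0.2  0.4 -8.9] 0.0295359372464747
```

Call:
{"op": "send_rows", "data": {
  "moves": [
    [[0,0,0],[0,0,0],15],
    [[0,0,0],[0,0,0],15],
    [[0,0,0],[0,0,0],15],
    [[0,0,0],[0,0,0],15],
    [[0,0,0],[0,0,0],15],
    [[0,0,0],[0,0,0],15],
    [[0,0,0],[0,0,0],15],
    [[0,0,0],[0,0,0],15],
    [[0,0,0],[0,0,0],15],
    [[0,0,0],[0,0,0],15],
    [[0,0,0],[0,0,0],15],
    [[0,0,0],[0,0,0],15]
  ]
}}

```text
clock: 28.4
eef_pos: [0.628, 0.1371, 0.2899]
tool_rot: [-0.02, 1.0, 0.001, 0.0]
ft_force: [0.3, -0.5, -7.4]
grip_width: 0.0291
```

Call:
{"op": "send_rows", "data": {
  "moves": [
    [[0,0,0],[0,0,0],15],
    [[0,0,0],[0,0,0],15],
    [[0,0,0],[0,0,0],15],
    [[0,0,0],[0,0,0],15],
    [[0,0,0],[0,0,0],15],
    [[0,0,0],[0,0,0],15],
    [[0,0,0],[0,0,0],15],
    [[0,0,0],[0,0,0],15],
    [[0,0,0],[0,0,0],15],
    [[0,0,0],[0,0,0],15],
    [[0,0,0],[0,0,0],15],
    [[0,0,0],[0,0,0],15]
  ]
}}

```text
clock: 29.4
eef_pos: [0.628, 0.1371, 0.2899]
tool_rot: [-0.02, 1.0, 0.001, 0.0]
ft_force: [-0.7, -1.1, -9.7]
grip_width: 0.0291
```

```bash
python3 m.py -.25 .25 1; python3 - <<'E'
from h import *
sd=camera("side"); o=readout.get_obs(); p,RL=lamp_pose(o); print(p)
k=4; x0,y0,x1,y1=180,100,330,245
c=np.clip(cv2.resize(sd[y0:y1,x0:x1,::-1],None,fx=k,fy=k,interpolation=cv2.INTER_CUBIC)*1.3,0,255).astype(np.uint8)
q=lambda X:np.int32((proj("side",X)-[x0,y0]+.5)*k)
a=np.linspace(0,6.283,40); cv2.polylines(c,[q(np.c_[.628+.045*np.cos(a),.137+.045*np.sin(a),.015+0*a])],True,(0,0,255))
cv2.polylines(c,[q(RL.apply([[-.105,.06,0],[.165,.06,0],[.165,-.06,0],[-.105,-.06,0]])+p)],True,(0,255,255))
P=p+RL.apply([.12,0,.16]); cv2.polylines(c,[q(np.array([P,P+[0,0,.18]]))],False,(255,0,255)); cv2.imwrite("pics/z.png",c)
E
```

```text
t 29.400 th 0.0009 J 210 phi 0.0011
29.45 [0.628  0.1371 0.29  ] f [ 0.4  0.8 -8.5] 0.028993364785436723
[0.6231 0.1371 0.1153]
```

View pics/z.png

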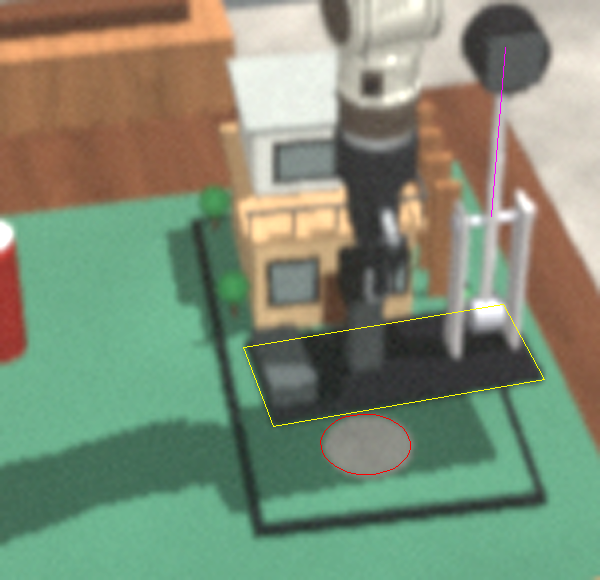

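Call:
{"op": "send_rows", "data": {
  "moves": [
    [[0,0,0],[0,0,0],15],
    [[0,0,0],[0,0,0],15],
    [[0,0,0],[0,0,0],15],
    [[0,0,0],[0,0,0],15],
    [[0,0,0],[0,0,0],15],
    [[0,0,0],[0,0,0],15],
    [[0,0,0],[0,0,0],15],
    [[0,0,0],[0,0,0],15],
    [[0,0,0],[0,0,0],15],
    [[0,0,0],[0,0,0],15],
    [[0,0,0],[0,0,0],15],
    [[0,0,0],[0,0,0],15]
  ]
}}

```text
clock: 30.5
eef_pos: [0.6279, 0.1371, 0.2899]
tool_rot: [-0.02, 1.0, 0.001, 0.0]
ft_force: [-0.2, -0.2, -9.0]
grip_width: 0.0289
```

Call:
{"op": "send_rows", "data": {
  "moves": [
    [[0,0,0],[0,0,0],15],
    [[0,0,0],[0,0,0],15],
    [[0,0,0],[0,0,0],15],
    [[0,0,0],[0,0,0],15],
    [[0,0,0],[0,0,0],15],
    [[0,0,0],[0,0,0],15],
    [[0,0,0],[0,0,0],15],
    [[0,0,0],[0,0,0],15],
    [[0,0,0],[0,0,0],15],
    [[0,0,0],[0,0,0],15],
    [[0,0,0],[0,0,0],15],
    [[0,0,0],[0,0,0],15]
  ]
}}

```text
clock: 31.5
eef_pos: [0.628, 0.1371, 0.29]
tool_rot: [-0.02, 1.0, 0.001, 0.0]
ft_force: [0.4, -0.3, -9.9]
grip_width: 0.0293
```

```bash
python3 m.py -.25 .25 2; python3 - <<'E'
import json
from workcell import order
l=json.load(open("log.json"))[-2:]
if all(abs(x[1])<.01 for x in l): print("done",order.job_done())
E
```

```text
t 31.500 th 0.0012 J 210 phi 0.0010
t 31.550 th 0.0009 J 211 phi 0.0011
31.6 [0.6279 0.1371 0.2899] f [-0.6 -0.3 -8.5] 0.02939292380379829
the job is handed in; nothing more can be done
done None
```

I gripped the lamp by its block and lifted it about 4 cm. I brought the arm upright by tilting the foot, using camera-measured lean. I then carried it slowly to the terrace, correcting the tilt about once a second, and handed the job in at 31.6 s.

**Last checks:**
- **Position:** the foot's underside is 10.0 cm above the terrace top. The lamp origin is about 5 mm short of the terrace centre in x and on it in y, by pose and calibration, and the side picture agreed.
- **Steadiness:** the arm read about 0.001 rad lean at every look from 24.1 to 31.55 s, so it stood still for over 7 s, with the foot level to 0.001 rad.
- **Grip and force:** the opening stayed at 29 mm, and the wrist force was about 9 N, which is the lamp's weight.

**What disagreed:**
- **Steadiness at the pick-up spot:** the arm stood still for about a second with the foot tilted very slightly (0.006 rad). Once I levelled the foot it crept to about 0.019 rad, so it was not fully at rest when the carry began. The lean stayed within about ±0.025 rad throughout the carry.
- **Camera bias:** the top-camera lean reading has an offset that shifted from about -0.010 to +0.005 rad between places. The fit of the arm's motion estimated it.
- **Side camera:** its automatic lean reading was off at pick-up and failed near the terrace, so I used it only by eye.

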